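# Pack the levelling wedges into their sprung tray

## Task

Pack the three loose orange levelling wedges into the fitted tray beside the one already there, on their flanks and alternately head to tail so that the four fill it, pressing the last one in against the push of the chrome spring plate until all four sit flat on the tray floor. Leave the reel hubs, the demagnetizer wand and the belt gauge where they lie.

Things in the scene. Friction and masses are not known exactly. Their poses are not given: they have to be found in the camera images.
- tray: grey steel fitted tray, open on top, fixed to the bench. Origin on its underside, under the middle of the packed set, level with the mat's top; +z up, x along the packed wedges, y across them. The four packed wedges have their origins at y = -33, -11, 11 and 33 mm, turned 0, 180, 0 and 180 degrees from the tray's axes, and stand 14 mm proud of the walls
- tray_floor (a point): middle of the tray's floor, 2 mm above the tray's origin, same axes. The inside is 69 mm long in x (end faces 34.5 mm either side of here); the two end walls are 2 mm thick, tops 20 mm above this floor. The mat's top is 2 mm below it
- tray_wall (a point): middle of the top edge of the plain side wall's inner face: 44 mm to the -y side of the tray's middle, 20 mm above its floor. The wall is 2 mm thick
- spring_plate (a joint): travel (m) of the chrome spring plate, the tray's +y side, moving along +y: 0 at rest, 0.008 at its stop. At rest its face is at y = 41 mm, so the set is 3 mm too wide until the plate is pushed back. It pushes with 2 N at rest and 0.4 N more per mm. A wedge against it does not drop by itself: pressing the last one down to the floor takes about 4 to 15 N
- plate_lip (a point): middle of the top edge of the spring plate's flared lip; at rest 47 mm to the +y side of the tray's middle and 22 mm above the floor. The plate is 62 mm long; from its upright face (up to 10 mm above the floor) the lip leans out by 6 mm, so a wedge pushed down on it drives the plate back. The outer wall behind it is 11 mm high
- wedge1: orange plastic levelling wedge on its flank, already in the tray by the plain wall: 64 mm long (x), 34 mm high (z), 30 mm thick at the blunt head, 14 mm at the tail, about 60 g. One long face is square to the parallel end faces, the other slopes 14 degrees. Origin at mid-length, mid-height, 11 mm from the square face; +x to the head, +y to the sloping face (11 mm off at mid-length)
- wedge1_head (a point): middle of the head's end face of wedge1: 32 mm along its x, 4 mm along its y from its origin
- wedge2: orange plastic levelling wedge on its flank: 64 mm long (x), 34 mm high (z), 30 mm thick at the blunt head, 14 mm at the tail, about 60 g. One long face is square to the parallel end faces, the other slopes 14 degrees. Origin at mid-length, mid-height, 11 mm from the square face; +x to the head, +y to the sloping face (11 mm off at mid-length)
- wedge2_head (a point): middle of the head's end face of wedge2: 32 mm along its x, 4 mm along its y from its origin
- wedge3: an orange levelling wedge, the same as wedge2 in shape, size and axes
- wedge3_head (a point): middle of the head's end face of wedge3: 32 mm along its x, 4 mm along its y from its origin
- wedge4: an orange levelling wedge, the same as wedge2 in shape, size and axes
- wedge4_head (a point): middle of the head's end face of wedge4: 32 mm along its x, 4 mm along its y from its origin
- hub_a: white nylon reel hub lying flat, 60 mm across, 14 mm high, origin under its centre; bystander
- hub_b: a second reel hub, same as hub_a; bystander
- wand: red demagnetizer wand lying on the mat: 198 mm long over all along its x (black tip to +x), handle 30 mm wide and 26 mm high; origin on the mat about mid-length; bystander
- gauge: aluminium belt-sizing gauge lying along its x, 170 mm long, 34 mm wide, 20 mm high at its pins, origin under its centre; bystander
There are look-alikes about, which are no part of the job. Leave any green or red look-alike of the wedge1 alone. Leave any blue look-alike of the wedge3 alone.

How it is judged:
By the outcome, as a careful person would: the job done as asked, in the order asked, and still so for the second after the job is handed in, with the robot touching nothing.
It also fails if it takes over 72 s, if anything falls off the work surface, if the arm or the gripper's body presses on something with over 40 N, if the wrist force passes 120 N, or if a joint passes its speed limit or range.

## Robot

A 6-joint arm with a two-finger parallel gripper is mounted at the origin on the work surface. World frame = base frame: x ahead of the robot, y to its left, z up, the work surface at z = 0. Lengths are in m, angles in rad, forces in N, time in s.
With the tool pointing down it reaches from about 0.275 to 0.75 m from the base axis. Payload 10.2 kg.
Tool frame: the origin (TCP) lies on the centre line of the jaws, within the pads' length; the fingertips stand r.nose_length ahead of it and the grasp point (between the pads) lies 8 mm behind it (r.nose_length is the distance from the TCP to the fingertips, in m); z points along the fingers, y is the line along which they close (so a half turn about z gives the same grasp; the last joint's range is limited). The gripper opens to 85 mm and grips with 20 to 120 N. Pads are 22 mm wide; open, the fingers measure 114 mm over their backs; the gripper's body (76 mm by 85 mm) begins 54 mm behind the grasp point. The pads swing forward as they close: fully open they stand 13 mm farther back than shut.
Start: joints at [1.024, 0.313, 1.498, -0, 1.331, -0.223], TCP at [0.167, 0.498, 0.216] pointing down, gripper open.
Joint ranges: [-2.94, 2.94], [-0.97, 2.17], [0.19, 2.56], [-1.23, 4.37], [0.02, 3.11], [-2.88, 2.88]. Speed limits (rad/s): [2.39, 2.39, 3.01, 3.14, 3.14, 3.14].

## Interface

Orientations are given as a unit quaternion [w, x, y, z].
In Python, from plant import r gives the robot as it stands.
- The arm moves only by the tool arm_command, never from a script. Its argument "targets" is one flat list of numbers, 6 for each row, row after row: the shift along the tool's x, y, z scaled (see below), then the turn, a rotation vector about the tool's x, y, z scaled (see below). A call has 1 to 5 rows; each row is the pose to reach, as a shift and turn from the pose commanded when the call began, along the tool's axes at that moment, turning the shorter way round; what a row does not reach only later rows make up. The controller multiplies each number of a shift by 0.2 m and each number of a turn by pi rad. A row lasts 1/12 s, in which the tool goes at most 41.7 mm and 7.16 degrees, less where a joint would pass 70% of its speed; a pose out of reach is approached as far as the arm can. A call with a number of a shift or a turn outside -1 to 1 is refused whole. A call with a gripper value outside its range is refused whole. "claw" is the closure in counts, from 0 (fully open) to 255 (shut), set as the call begins (left out, the last holds). The fingers move at their own pace and stop on an object; "newtons" is the grip in N (left out, the last holds). Time passes only in rows, so rows that repeat a pose let the fingers close. It gives the time, the measured TCP pose, the force, the opening and the grip force at its end, in the units of the state.
- r.get_state(): the state, without advancing time (a new reading comes with each control period).
- r.capture(name): name is "scene" or "top"; returns the picture (480x640x3 uint8, blue, green, red); there is no depth.
- r.camera_params(name): a dict with "intrinsics" (3x3 intrinsics, pixels), "R" (3x3) and "t" (3): a world point X has camera coordinates R X + t. Camera axes: x right, y down, z forward; pixel columns grow to the right and rows downward; lengths in m; the calibration is good to about 2 mm. A picture is of the moment at which its call begins. camera_params takes no time and is no camera call.
- r.sign_off(): hands the job in; it is judged then, once.
The state is a dict: "time": time; "joint_pos": joint angles; "dq": joint speeds; "joint_efforts": joint torques, N m; "position": TCP position; "tcp_rot": TCP orientation; "contact_force": force on the tool from outside, world axes, zero at the start; "ft_torque": the same for the moment, N m; "gripper_width": opening from 0.0 (shut) to 1.0 (fully open); "gripper_force": force on a finger pad.
Only numpy, scipy, OpenCV 4.12 (cv2) and the standard library are available. Lean on these libraries where they do the work, as an engineer would, in place of code of your own. Each camera call takes 0.05 s, during which the arm holds its last target. There are 200 camera calls.

## Working session

There is one attempt and no reset: what is moved stays moved. The work goes in short steps, Python scripts to look and compute and a tool call to move; the robot and the scene stay as the last step left them, time stands still between calls to the robot, and variables do not carry over. Pictures are saved under pics/ and viewed, at most 10 in all, crops included, and the job is handed in when it is done.

Besides the shell and the picture viewer there is one more tool, called after "Emit:" as name(argument=value, ...) on one line, values as JSON. arm_command: Moves the arm, as the interface text tells. Shifts and turns lie within -1 to 1; 1 stands for 0.2 m of shift or pi rad of turn. Its arguments: {"type":"object","properties":{"targets":{"type":"array","items":{"type":"number"}},"claw":{"type":"number"},"newtons":{"type":"number"}},"required":["targets"]}

```bash
ls; mkdir -p pics
python3 - <<'E'
from plant import r
import cv2
for n in("scene","top"):
    cv2.imwrite(f"pics/{n}0.png",r.capture(n)); p=r.camera_params(n); print(n,p)
print(r.get_state(), r.nose_length)
E
```

```text
pics
scene {'intrinsics': array([[481.56892301,   0.        , 315.64246123],
       [  0.        , 481.56892301, 250.46556301],
       [  0.        ,   0.        ,   1.        ]]), 'R': array([[ 0.78032767,  0.62524796,  0.01239809],
       [ 0.51150188, -0.62671223, -0.5878755 ],
       [-0.35979792,  0.46507717, -0.8088564 ]]), 't': array([-0.45038172, -0.27393559,  1.26337071])}
top {'intrinsics': array([[464.69420204,   0.        , 316.52652306],
       [  0.        , 464.69420204, 232.9180481 ],
       [  0.        ,   0.        ,   1.        ]]), 'R': array([[ 0.08760249, -0.99614999, -0.00331548],
       [-0.97520523, -0.08508063, -0.204294  ],
       [ 0.20322538,  0.02112994, -0.97890396]]), 't': array([-0.04030623,  0.55356964,  0.91277764])}
{'time': 0.1, 'joint_pos': array([ 1.02359831e+00,  3.13379937e-01,  1.49834130e+00,  1.88312126e-05,
        1.33096476e+00, -2.23408303e-01]), 'dq': array([ 0.00088687, -0.00130645, -0.00344122,  0.00147631, -0.00092027,
        0.00082343]), 'joint_efforts': array([ 4.00361430e-03, -4.12897789e+01, -2.60141641e+01, -1.02413617e-04,
        2.95557715e-03, -1.41478841e-05]), 'position': array([0.16692337, 0.49751471, 0.21540698]), 'tcp_rot': array([-2.13936567e-04,  1.61190764e-01,  9.86923117e-01, -5.03157657e-04]), 'contact_force': array([-0.94349409,  1.23090703, -0.13944664]), 'ft_torque': array([ 0.00997017, -0.02634294,  0.01474123]), 'gripper_force': 0.0, 'gripper_width': 1.0002305945879897} 0.011
```

View pics/top0.png

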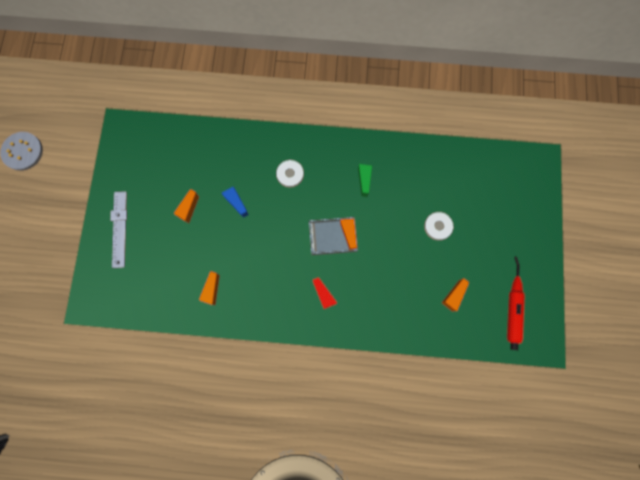

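View pics/scene0.png

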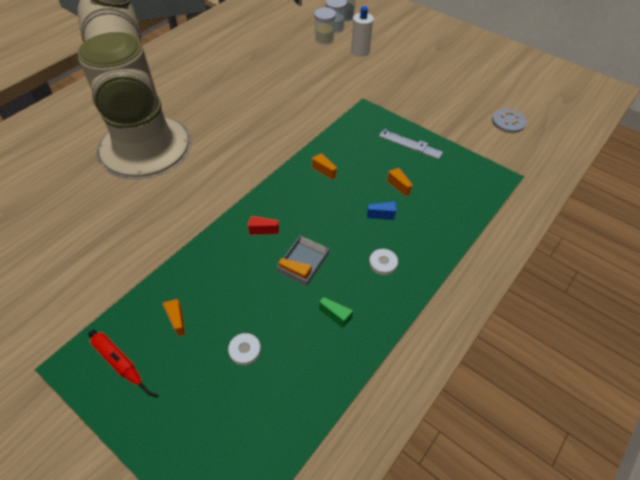

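Orange candidates (top image): (186,205), (209,288) and (457,295) are the loose wedges, and (349,233) is the one in the tray. The look-alikes are green (365,180), red (324,292) and blue (235,201), to be left alone. The tray is at (333,236), with its chrome plate at the left edge (312,237).

```bash
cat > h.py <<'E'
import numpy as np, cv2
from plant import r
from scipy.optimize import minimize
P={n:r.camera_params(n) for n in("scene","top")}
def proj(n,X):
    p=P[n]; c=np.atleast_2d(X)@p["R"].T+p["t"]; q=c@p["intrinsics"].T; return q[:,:2]/q[:,2:]
def ray(n,uv,z):
    p=P[n]; d=p["R"].T@np.linalg.inv(p["intrinsics"])@[uv[0],uv[1],1]; o=-p["R"].T@p["t"]; return o+d*(z-o[2])/d[2]
V=np.array([[x,y,z] for z in(-17,17) for x,y in((-32,-11),(32,-11),(32,19),(-32,3))])/1000
def wverts(p,flip=1):
    c,s=np.cos(p[2]),np.sin(p[2]); v=V*[1,flip,1]
    return v@np.array([[c,-s,0],[s,c,0],[0,0,1]]).T+[p[0],p[1],p[3]]
S=6
def omask(img):
    b=cv2.resize(img,None,fx=S,fy=S,interpolation=cv2.INTER_CUBIC); h=cv2.cvtColor(b,cv2.COLOR_BGR2HSV)
    return cv2.inRange(h,(8,130,90),(22,255,255))
def hull(n,p,flip,shape):
    q=(proj(n,wverts(p,flip))+.5)*S-.5; m=np.zeros(shape,np.uint8)
    cv2.fillConvexPoly(m,cv2.convexHull(np.round(q*16).astype(np.int32)),255,shift=4); return m
def fit(ms,p0,flip=1,z=None,cams=("scene","top")):
    win={}
    for n in cams:
        u,v=(proj(n,[p0[0],p0[1],p0[3]])[0]*S).astype(int); w=45*S//1
        win[n]=(slice(max(v-w,0),v+w),slice(max(u-w,0),u+w))
    near={n:cv2.bitwise_and(ms[n],cv2.dilate(hull(n,p0,flip,ms[n].shape),np.ones((12*S,12*S),np.uint8))) for n in cams}
    def cost(q):
        p=[q[0],q[1],q[2],z if z is not None else q[3]]
        return sum(np.count_nonzero(cv2.bitwise_xor(near[n][win[n]],hull(n,p,flip,ms[n].shape)[win[n]])) for n in cams)/S/S
    q0=np.array(p0[:3] if z is not None else p0); st=np.array([.006,.006,.25,.006])[:len(q0)]
    for k in range(2):
        sim=np.vstack([q0]+[q0+np.eye(len(q0))[i]*st[i]/(1+3*k) for i in range(len(q0))])
        res=minimize(cost,q0,method="Nelder-Mead",options=dict(initial_simplex=sim,maxiter=150,xatol=1e-5,fatol=.02)); q0=res.x
    return res.x,res.fun
E
cat > f.py <<'E'
from h import *
im={n:cv2.imread(f"pics/{n}0.png") for n in P}; ms={n:omask(im[n]) for n in P}
for name,uv in dict(A=(186,205),B=(209,288),C=(457,295),T=(349,233)).items():
    c=ray("top",uv,.03); best=[]
    for fl in(1,-1):
        for a in np.arange(0,2*np.pi,np.pi/4):
            best.append((*fit(ms,[c[0],c[1],a,.019],fl,z=.019)[::-1],fl))
    best.sort(key=lambda b:b[0])
    for b in best[:1]+[x for x in best if x[2]!=best[0][2]][:1]: print(name,round(b[0],1),b[1].round(4),b[2])
    b=best[0]; x,f=fit(ms,[*b[1],.019],b[2]); print("  z free",round(f,1),x.round(4))
    for n in P: 
        x,f=fit(ms,[*b[1],.019],b[2],z=.019,cams=(n,)); print("  ",n,round(f,1),x.round(4))
E
time python3 f.py
```

```text
A 127.8 [0.6013 0.2995 2.6627] 1
A 131.1 [0.6005 0.3002 2.9203] -1
  z free 118.7 [0.6011 0.2986 2.6737 0.0215]
   scene 57.4 [0.6003 0.3019 2.6078]
   top 49.4 [0.6013 0.2989 2.7016]
B 119.9 [0.4259 0.2254 2.8777] 1
B 122.8 [0.425  0.2258 3.1273] -1
  z free 114.7 [0.4261 0.224  2.8556 0.0219]
   scene 54.1 [0.4242 0.2272 2.8434]
   top 51.9 [0.4257 0.2237 2.8584]
C 163.7 [ 0.4577 -0.2951  2.5042] 1
C 168.9 [ 0.4571 -0.2946  2.7629] -1
  z free 125.3 [ 0.4586 -0.2948  2.5204  0.0244]
   scene 59.6 [ 0.4558 -0.2926  2.5369]
   top 27.0 [ 0.4584 -0.2972  2.5191]
T 335.1 [ 0.5655 -0.0612  0.3453] -1
T 340.6 [ 0.5645 -0.0608  0.0802] 1
  z free 251.9 [ 0.5675 -0.0623  0.399   0.0269]
   scene 200.2 [ 0.5594 -0.0525  0.3232]
   top 33.8 [ 0.5684 -0.0631  0.4117]
real	0m7.048s
user	0m7.416s
sys	0m0.188s
```

Run:
```python
import cv2,numpy as np
a=cv2.imread("pics/top0.png");b=cv2.imread("pics/scene0.png")
f=lambda i,x,y,w,h,s:cv2.resize(i[y:y+h,x:x+w],None,fx=s,fy=s,interpolation=cv2.INTER_CUBIC)
cv2.imwrite("pics/tray.png",np.hstack([f(a,300,205,66,66,6),f(b,270,227,66,66,6)]))
```

```text
(no output)
```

View pics/tray.png

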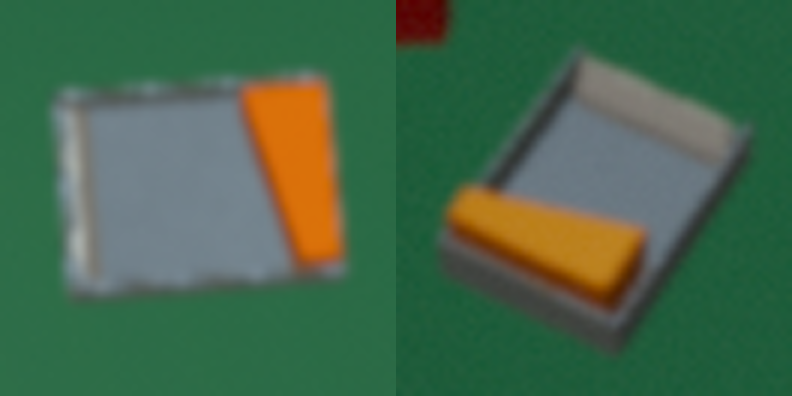

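```bash
sed -i 's/(8,130,90),(22,255,255)/(3,150,60),(24,255,255)/' h.py
cat > f2.py <<'E'
from h import *
im={n:cv2.imread(f"pics/{n}0.png") for n in P}; ms={n:omask(im[n]) for n in P}
W=dict(A=[.6011,.2986,2.67,.0215],B=[.4261,.224,2.856,.022],C=[.4586,-.2948,2.52,.022])
for k,p in W.items():
    for fl in(1,-1):
        x,f=fit(ms,[*p[:2],p[2]+(.25 if fl<0 else 0),p[3]],fl); print(k,fl,round(f,1),x.round(4))
    for z in(.019,.022):
        print("  z",z,*[(n,round(f,1),x.round(4)) for n in P for x,f in[fit(ms,p,1,z=z,cams=(n,))]])
# tray corners (wall tops outer?) by eye from crop, z
t=lambda u,v:(300+(u+.5)/6-.5,205+(v+.5)/6-.5)
s=lambda u,v:(270+(u-396+.5)/6-.5,227+(v+.5)/6-.5)
for nm,n,uv,z in [("w1 top head/sq","top",t(327,80),.041),("w1 top tail/sq","top",t(345,262),.041),("w1 head/slope","top",t(241,84),.041),("w1 tail slope","top",t(302,266),.041),
 ("tray out -x+y","top",t(71,298),.027),("tray out +x+y","top",t(52,92),.027),("tray out -x-y","top",t(346,276),.027),
 ("s tray -x+y","scene",s(580,48),.027),("s +x+y","scene",s(750,128),.027),("s +x-y","scene",s(618,352-30),.027)]:
    print(nm,ray(n,uv,z).round(4))
# top-face-only fit in tray
import h
h.V=h.V.copy(); h.V[:4,2]=.003
for z in(.022,.024):
  for n in P:
    x,f=fit(ms,[.565,-.061,.1,z],1,z=z,cams=(n,)); print("T",z,n,round(f,1),x.round(4))
E
python3 f2.py
```

```text
A 1 73.6 [0.6004 0.2968 2.6768 0.0236]
A -1 79.1 [0.6006 0.2974 2.9247 0.023 ]
  z 0.019 ('scene', np.float64(27.1), array([0.5999, 0.3012, 2.6512])) ('top', np.float64(32.6), array([0.6006, 0.2971, 2.6927]))
  z 0.022 ('scene', np.float64(29.4), array([0.601 , 0.2985, 2.6431])) ('top', np.float64(34.4), array([0.6003, 0.2967, 2.6972]))
B 1 77.0 [0.426  0.2229 2.8661 0.0227]
B -1 77.1 [0.4259 0.2234 3.1334 0.0227]
  z 0.019 ('scene', np.float64(27.7), array([0.4246, 0.2263, 2.855 ])) ('top', np.float64(36.6), array([0.4258, 0.2229, 2.9084]))
  z 0.022 ('scene', np.float64(30.3), array([0.427 , 0.2237, 2.8438])) ('top', np.float64(38.6), array([0.4257, 0.2227, 2.8969]))
C 1 99.9 [ 0.4595 -0.294   2.5336  0.0242]
C -1 116.9 [ 0.4596 -0.2937  2.7878  0.0255]
  z 0.019 ('scene', np.float64(17.3), array([ 0.4574, -0.293 ,  2.5332])) ('top', np.float64(25.9), array([ 0.4587, -0.2972,  2.52  ]))
  z 0.022 ('scene', np.float64(18.8), array([ 0.4591, -0.2937,  2.5352])) ('top', np.float64(29.1), array([ 0.4582, -0.2964,  2.5237]))
w1 top head/sq [ 0.5979 -0.0686  0.041 ]
w1 top tail/sq [ 0.5329 -0.0795  0.041 ]
w1 head/slope [ 0.5938 -0.0382  0.041 ]
w1 tail slope [ 0.5301 -0.0646  0.041 ]
tray out -x+y [0.514  0.0156 0.027 ]
tray out +x+y [0.5883 0.0292 0.027 ]
tray out -x-y [ 0.5304 -0.0812  0.027 ]
s tray -x+y [0.5193 0.0173 0.027 ]
s +x+y [0.5902 0.028  0.027 ]
s +x-y [ 0.6057 -0.066   0.027 ]
T 0.022 scene 56.7 [ 0.5663 -0.0593  0.0941]
T 0.022 top 16.1 [ 0.5647 -0.0622  0.1656]
T 0.024 scene 58.3 [ 0.5672 -0.0611  0.1045]
T 0.024 top 16.5 [ 0.5642 -0.0622  0.1642]
```

Run:
```python
from h import *
im={n:cv2.imread(f"pics/{n}0.png") for n in P}; ms={n:omask(im[n]) for n in P}
W=dict(A=[.6004,.297,2.68,.0225],B=[.4259,.2229,2.88,.0225],C=[.459,-.295,2.525,.0225])
rows=[]
for n in ("top","scene"):
  row=[]
  for k,p in W.items():
    b=[]
    for fl in(1,-1):
        x,f=min((fit(ms,[*p[:2],p[2]+d,p[3]],fl,z=.0225,cams=(n,)) for d in(-.2,0,.13,.25,.4)),key=lambda a:a[1]); b.append((round(f,1),x))
    print(n,k,b)
    u,v=np.round(proj(n,p[:2]+[.0225])[0]).astype(int); w=22
    c=cv2.resize(im[n][v-w:v+w,u-w:u+w],None,fx=6,fy=6,interpolation=cv2.INTER_CUBIC)
    q=(proj(n,wverts([*b[0][1],.0225]))-[u-w,v-w]+.5)*6-.5
    cv2.polylines(c,[np.round(q[4:]).astype(np.int32)],True,(255,0,0),1)
    row.append(c)
  rows.append(np.hstack(row))
cv2.imwrite("pics/loose.png",np.vstack(rows))
```

```text
top A [(np.float64(34.3), array([0.59994649, 0.29632377, 2.68726637])), (np.float64(49.8), array([0.60015409, 0.29689433, 2.9027327 ]))]
top B [(np.float64(38.1), array([0.42542803, 0.22155562, 2.89780637])), (np.float64(48.1), array([0.42498368, 0.22222307, 3.11762184]))]
top C [(np.float64(29.2), array([ 0.45813916, -0.295887  ,  2.52425708])), (np.float64(36.5), array([ 0.45735136, -0.29526978,  2.77365351]))]
scene A [(np.float64(29.8), array([0.60168088, 0.29779287, 2.65241742])), (np.float64(20.7), array([0.60038704, 0.29846909, 2.92128339]))]
scene B [(np.float64(30.2), array([0.42775675, 0.22375269, 2.85317059])), (np.float64(19.8), array([0.42601301, 0.22406737, 3.14006478]))]
scene C [(np.float64(18.9), array([ 0.45945493, -0.29377109,  2.53480274])), (np.float64(25.9), array([ 0.45910105, -0.29319826,  2.77979105]))]
```

View pics/loose.png

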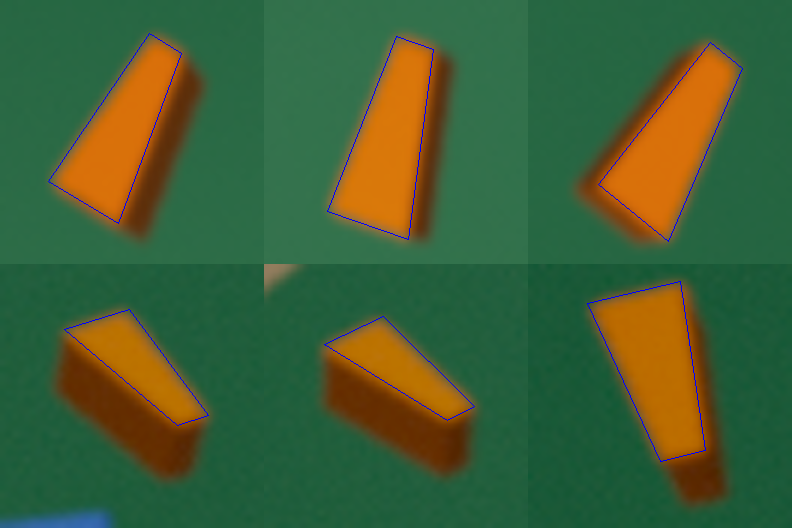

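All three loose orange wedges rest on a flank with the square face on the expected side: the fitted outlines hug their top faces in the crops. The plan is B→slot 2, A→slot 3, C→slot 4, gripping across the parallel end faces near the top.

```bash
cat > plan.py <<'E'
import sys, numpy as np
from plant import r
from scipy.spatial.transform import Rotation as R
# usage: plan.py x y z phi [x y z phi ...] : rows for the move calls, from the measured pose
s=r.get_state(); p=s["position"]; Rm=R.from_quat(np.roll(s["tcp_rot"],-1))
print("t",round(s["time"],2),"pos",p.round(4),"phi",np.arctan2(*Rm.as_matrix()[1::-1,1]).round(4),"F",s["contact_force"].round(1),"w",round(s["gripper_width"]*85,1),"g",round(s["gripper_force"],1),"nose",r.nose_length)
def down(f): return R.from_matrix(np.array([[-np.sin(f),np.cos(f),0],[np.cos(f),np.sin(f),0],[0,0,-1]]))
a=np.array(sys.argv[1:],float).reshape(-1,4)
for g in a:
    v=(Rm.inv()*down(g[3])).as_rotvec(); d=g[:3]-p
    n=max(1,int(np.ceil(max(np.linalg.norm(d)/.19,np.degrees(np.linalg.norm(v))/33))))
    for k in range(n):
        sh=Rm.inv().apply(d/n); print("->",(sh/.2).round(4).tolist(),(v/n/np.pi).round(4).tolist())
        Rm=Rm*R.from_rotvec(v/n)
    p=g[:3]; Rm=down(g[3])
E
python3 plan.py .4283 .2305 .12 -.2616 .4283 .2305 .042 -.2616
```

```text
t 0.1 pos [0.1669 0.4975 0.2154] phi 1.247 F [-0.9  1.2 -0.1] w 85.0 g 0.0 nose 0.011
-> [-0.5546, -0.2831, 0.1592] [-0.0001, 0.0001, 0.1601]
-> [-0.6225, 0.0192, 0.159] [-0.0001, 0.0001, 0.1601]
-> [-0.5362, 0.3167, 0.1589] [-0.0001, 0.0001, 0.1601]
-> [0.0, 0.0, 0.39] [0.0, 0.0, 0.0]
```

Emit:
arm_command(targets=[-0.5546, -0.2831, 0.1592, 0, 0, 0.1601, -0.5546, -0.2831, 0.1592, 0, 0, 0.1601, -0.5546, -0.2831, 0.1592, 0, 0, 0.1601, -0.5546, -0.2831, 0.1592, 0, 0, 0.1601, -0.5546, -0.2831, 0.1592, 0, 0, 0.1601], claw=0, newtons=60)

```text
time: 0.52
position: [0.2553, 0.4073, 0.1834]
tcp_rot: [-0.0, 0.405, 0.914, -0.001]
contact_force: [-0.3, 1.2, -0.5]
gripper_width: 1.002
gripper_force: 0.0
```

Emit:
arm_command(targets=[-0.6225, 0.0192, 0.159, 0, 0, 0.1601, -0.6225, 0.0192, 0.159, 0, 0, 0.1601, -0.6225, 0.0192, 0.159, 0, 0, 0.1601, -0.6225, 0.0192, 0.159, 0, 0, 0.1601, -0.6225, 0.0192, 0.159, 0, 0, 0.1601])

```text
time: 0.93
position: [0.342, 0.3192, 0.1519]
tcp_rot: [-0.0, 0.618, 0.786, -0.0]
contact_force: [0.8, -0.7, -0.8]
gripper_width: 1.004
gripper_force: 0.0
```

Emit:
arm_command(targets=[-0.5362, 0.3167, 0.1589, 0, 0, 0.1601, -0.5362, 0.3167, 0.1589, 0, 0, 0.1601, -0.5362, 0.3167, 0.1589, 0, 0, 0.1601, -0.5362, 0.3167, 0.1589, 0, 0, 0.1601, -0.5362, 0.3167, 0.1589, 0, 0, 0.1601])

```text
time: 1.35
position: [0.4288, 0.2309, 0.1202]
tcp_rot: [-0.0, 0.793, 0.609, -0.0]
contact_force: [-0.4, -0.4, 0.9]
gripper_width: 0.992
gripper_force: 0.0
```

```bash
python3 plan.py .4283 .2305 .043 -.2616
python3 - <<'E'
from h import *
a=r.capture("top");b=r.capture("scene")
o=[]
for n,i in(("top",a),("scene",b)):
    u,v=proj(n,[.4283,.2305,.06])[0].astype(int); w=50
    o.append(cv2.resize(i[max(v-w,0):v+w,u-w:u+w],(400,400),interpolation=cv2.INTER_CUBIC))
cv2.imwrite("pics/b1.png",np.hstack(o))
E
```

```text
t 1.35 pos [0.4288 0.2309 0.1202] phi -0.2614 F [-0.4 -0.4  0.9] w 84.3 g 0.0 nose 0.011
-> [-0.0026, -0.0018, 0.3861] [-0.0002, 0.0, 0.0001]
```

View pics/b1.png

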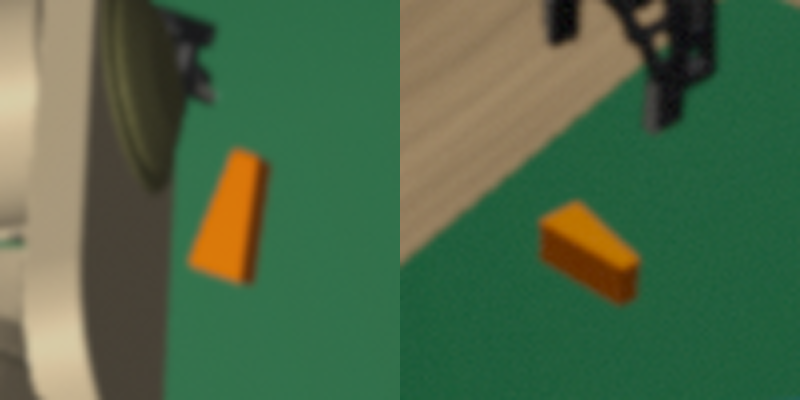

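Run:
```python
from h import *
q=np.array([.4288,.2309,.1202]); d=np.array([np.cos(-.2614),np.sin(-.2614),0])
for n in P:
    u=proj(n,[.4283,.2305,.06])[0].astype(int)
    for z in(-.011,.002):
        X=[q+d*s*.0425+[0,0,z] for s in(1,-1)]
        print(n,z,((proj(n,X)-u+50)*4+.5).round())
    print(" cam", -P[n]["R"].T@P[n]["t"])
```

```text
scene -0.011 [[251. 181.]
 [163. 101.]]
scene 0.002 [[252. 163.]
 [163.  84.]]
 cam [ 0.94612205 -0.47764341  0.86642934]
top -0.011 [[210. 108.]
 [141. 273.]]
top 0.002 [[204. 104.]
 [134. 271.]]
 cam [ 0.35787535 -0.01233993  1.00647897]
```

Emit:
arm_command(targets=[-0.0026, -0.0018, 0.31, 0, 0, 0, -0.0026, -0.0018, 0.31, 0, 0, 0, -0.0026, -0.0018, 0.31, 0, 0, 0])

```text
time: 1.7
position: [0.4248, 0.2314, 0.0556]
tcp_rot: [-0.001, 0.791, 0.612, -0.003]
contact_force: [-0.4, -0.4, -0.1]
gripper_width: 0.999
gripper_force: 0.0
```

```bash
cat > look.py <<'E'
import sys
from h import *
# look.py name x y z half  : crops of both cameras about a point
x,y,z=map(float,sys.argv[2:5]); w=int(sys.argv[5]); o=[]
for n in("top","scene"):
    i=cv2.copyMakeBorder(r.capture(n),80,80,80,80,cv2.BORDER_CONSTANT)
    u,v=np.round(proj(n,[x,y,z])[0]).astype(int)+80
    o.append(cv2.resize(i[v-w:v+w,u-w:u+w],(400,400),interpolation=cv2.INTER_CUBIC)); print(n,"crop origin",u-w-80,v-w-80,"scale",200/w)
cv2.imwrite(f"pics/{sys.argv[1]}.png",np.hstack(o))
E
python3 plan.py; python3 look.py b2 .4283 .2305 .05 32
```

```text
t 1.7 pos [0.4248 0.2314 0.0556] phi -0.2535 F [-0.4 -0.4 -0.1] w 84.9 g 0.0 nose 0.011
top crop origin 171 252 scale 6.25
scene crop origin 295 125 scale 6.25
```

View pics/b2.png

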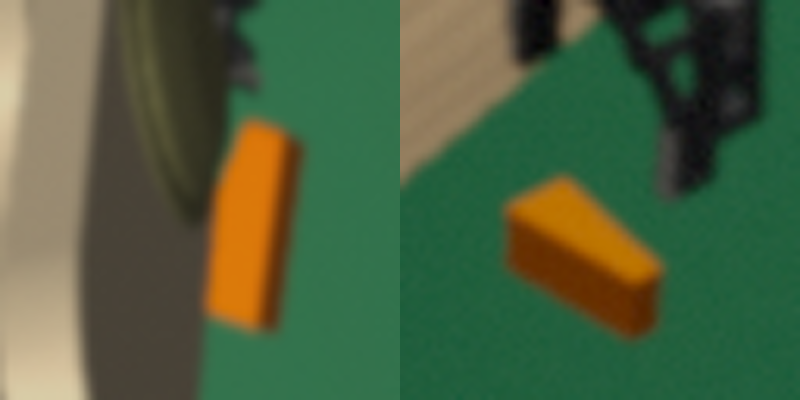

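```bash
python3 plan.py
python3 - <<'E'
from h import *
def tri(a,b):
    Ms=[P[n]["intrinsics"]@np.c_[P[n]["R"],P[n]["t"]] for n in("top","scene")]
    X=cv2.triangulatePoints(Ms[0],Ms[1],np.array(a,float),np.array(b,float)); return (X[:3]/X[3]).ravel()
for dt in [(235,85),(250,88),(255,80)]:
    print(tri((171+dt[0]/6.25,252+dt[1]/6.25),(295+268/6.25,125+195/6.25)).round(4))
X=np.array([.4283,.2305,.0])+.0425*np.array([.966,-.259,0])
for z in(.04,.05,.06,.07,.08,.09): print(z,[((proj(n,X+[0,0,z])[0]-o)*6.25).round() for n,o in(("top",(171,252)),("scene",(295,125)))])
E
```

```text
t 1.8 pos [0.4276 0.2316 0.0594] phi -0.2562 F [-0.2  0.3  0.6] w 85.2 g 0.0 nose 0.011
[0.4656 0.2187 0.0819]
[0.4661 0.2147 0.0844]
[0.4682 0.2124 0.0874]
0.04 [array([259.,  87.]), array([268., 280.])]
0.05 [array([253.,  83.]), array([269., 261.])]
0.06 [array([246.,  78.]), array([270., 242.])]
0.07 [array([239.,  74.]), array([272., 223.])]
0.08 [array([232.,  70.]), array([273., 203.])]
0.09 [array([224.,  65.]), array([274., 183.])]
```

Emit:
arm_command(targets=[0, 0, 0, 0, 0, 0, 0, 0, 0, 0, 0, 0, 0, 0, 0, 0, 0, 0, 0, 0, 0, 0, 0, 0], claw=60)

```text
time: 2.13
position: [0.4283, 0.2305, 0.0593]
tcp_rot: [0.0, 0.793, 0.609, 0.001]
contact_force: [-0.0, 0.2, 0.7]
gripper_width: 0.763
gripper_force: 0.0
```

```bash
python3 plan.py .4283 .2305 .059 -.2616; python3 look.py b3 .4283 .2305 .07 32
```

```text
t 2.13 pos [0.4283 0.2305 0.0593] phi -0.2612 F [-0.   0.2  0.7] w 64.8 g 0.0 nose 0.011
-> [-0.0002, -0.0001, 0.0015] [0.0004, -0.0002, 0.0001]
top crop origin 169 252 scale 6.25
scene crop origin 296 119 scale 6.25
```

View pics/b3.png

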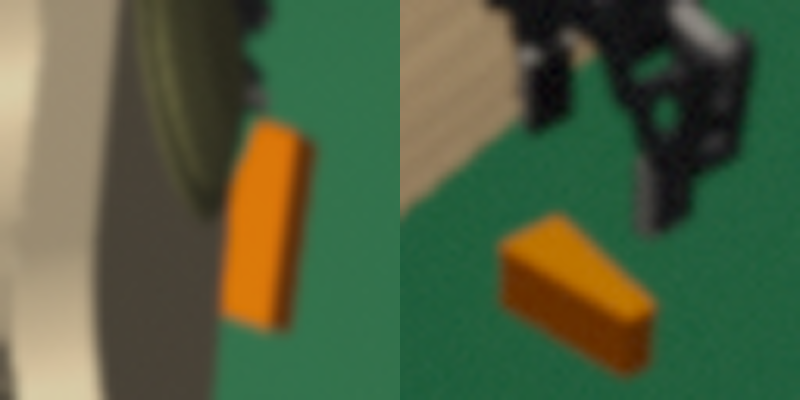

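Run:
```python
from h import *
d=np.array([.966,-.258,0]); l=np.array([.258,.966,0]); T=np.array([.4283,.2305,0])
for s in(1,-1):
  for lat in(-.011,.011):
    print(s,lat,[(z,((proj("scene",T+d*s*.0324+l*lat+[0,0,z])[0]-(296,119))*6.25).round()) for z in(.05,.06,.07,.08)])
q=wverts([.4262,.2228,2.88,.0225]); print("wedge top",((proj("scene",q[4:])-(296,119))*6.25).round())
```

```text
1 -0.011 [(0.05, array([224., 295.])), (0.06, array([225., 276.])), (0.07, array([226., 257.])), (0.08, array([227., 237.]))]
1 0.011 [(0.05, array([269., 272.])), (0.06, array([270., 253.])), (0.07, array([272., 234.])), (0.08, array([273., 214.]))]
-1 -0.011 [(0.05, array([124., 201.])), (0.06, array([124., 182.])), (0.07, array([125., 162.])), (0.08, array([125., 143.]))]
-1 0.011 [(0.05, array([169., 179.])), (0.06, array([169., 160.])), (0.07, array([170., 140.])), (0.08, array([171., 120.]))]
wedge top [[251. 300.]
 [153. 207.]
 [ 92. 238.]
 [222. 315.]]
```

Emit:
arm_command(targets=[0, 0, 0, 0, 0, 0, 0, 0, 0, 0, 0, 0], claw=0)

```text
time: 2.4
position: [0.428, 0.2303, 0.0586]
tcp_rot: [0.0, 0.793, 0.609, 0.0]
contact_force: [-0.6, 0.8, 1.0]
gripper_width: 0.993
gripper_force: 0.0
```

Emit:
arm_command(targets=[0, 0, 0.12, 0, 0, 0, 0, 0, 0.12, 0, 0, 0, 0, 0, 0.12, 0, 0, 0])

```text
time: 2.65
position: [0.4273, 0.2301, 0.0341]
tcp_rot: [-0.0, 0.793, 0.609, -0.001]
contact_force: [-0.3, 0.5, -0.2]
gripper_width: 0.997
gripper_force: 0.0
```

Emit:
arm_command(targets=[0, 0, 0.12, 0, 0, 0, 0, 0, 0.12, 0, 0, 0, 0, 0, 0.12, 0, 0, 0])

```text
time: 2.9
position: [0.4277, 0.2303, 0.0108]
tcp_rot: [-0.0, 0.793, 0.609, -0.001]
contact_force: [-0.0, 0.1, 0.9]
gripper_width: 0.998
gripper_force: 0.0
```

```bash
python3 plan.py
python3 - <<'E'
from h import *
i=r.capture("scene"); cv2.imwrite("pics/s4.png",i); m=omask(i)
x=fit({"scene":m},[.4262,.2228,2.88,.0225],1,z=.0225,cams=("scene",)); print(x)
# dark finger pixels
for f in("b3.png",):
    g=cv2.imread("pics/"+f)[:,400:]; print([ (c,np.where(g[:,c].max(1)<75)[0].max()) for c in range(120,320,20) if (g[:,c].max(1)<75).any()])
o=(296,119); c=cv2.resize(i[119:119+64,296:296+64],(400,400),interpolation=cv2.INTER_CUBIC)
print([ (k,np.where(c[:,k].max(1)<75)[0].max()) for k in range(80,320,20) if (c[:,k].max(1)<75).any()])
E
```

```text
t 2.9 pos [0.4277 0.2303 0.0108] phi -0.2619 F [-0.   0.1  0.9] w 84.8 g 0.0 nose 0.011
(array([0.42728063, 0.22333824, 2.84064715]), np.float64(37.0))
[(120, np.int64(44)), (140, np.int64(135)), (160, np.int64(125)), (180, np.int64(34)), (200, np.int64(65)), (220, np.int64(110)), (240, np.int64(371)), (260, np.int64(235)), (280, np.int64(226)), (300, np.int64(183))]
[(80, np.int64(79)), (100, np.int64(113)), (120, np.int64(200)), (140, np.int64(191)), (160, np.int64(136)), (180, np.int64(145)), (200, np.int64(168)), (220, np.int64(210)), (240, np.int64(371)), (260, np.int64(332)), (280, np.int64(327)), (300, np.int64(312))]
```

Emit:
arm_command(targets=[0, 0, 0, 0, 0, 0, 0, 0, 0, 0, 0, 0, 0, 0, 0, 0, 0, 0, 0, 0, 0, 0, 0, 0, 0, 0, 0, 0, 0, 0], claw=120, newtons=60)

```text
time: 3.37
position: [0.4286, 0.2306, 0.0123]
tcp_rot: [0.0, 0.793, 0.609, 0.001]
contact_force: [-2.6, -0.3, 14.2]
gripper_width: 0.714
gripper_force: 61.4
```

Emit:
arm_command(targets=[0, 0, -0.3, 0, 0, 0, 0, 0, -0.3, 0, 0, 0, 0, 0, -0.3, 0, 0, 0, 0, 0, -0.3, 0, 0, 0])

```text
time: 3.7
position: [0.4284, 0.2305, 0.0714]
tcp_rot: [0.0, 0.793, 0.609, 0.001]
contact_force: [0.2, -0.1, -1.0]
gripper_width: 0.711
gripper_force: 64.7
```

```bash
python3 look.py b5 .4283 .2305 .09 32;python3 plan.py;  python3 - <<'E'
from h import *
ms={n:omask(r.capture(n)) for n in P}
for n in P: print(n,fit(ms,[.427,.223,2.88,.083],1,z=.083,cams=(n,)))
print(fit(ms,[.427,.223,2.88,.083],1,cams=("scene",)))
E
```

```text
top crop origin 167 251 scale 6.25
scene crop origin 296 112 scale 6.25
t 3.8 pos [0.4274 0.2302 0.0698] phi -0.2619 F [ 0.8  0.5 -1. ] w 60.3 g 64.7 nose 0.011
scene (array([0.4267991 , 0.2200706 , 2.80906357]), np.float64(53.416666666666664))
top (array([0.42250521, 0.20968538, 3.26228852]), np.float64(253.58333333333334))
(array([0.42758727, 0.21939326, 2.79491799, 0.08378129]), np.float64(54.888888888888886))
```

View pics/b5.png

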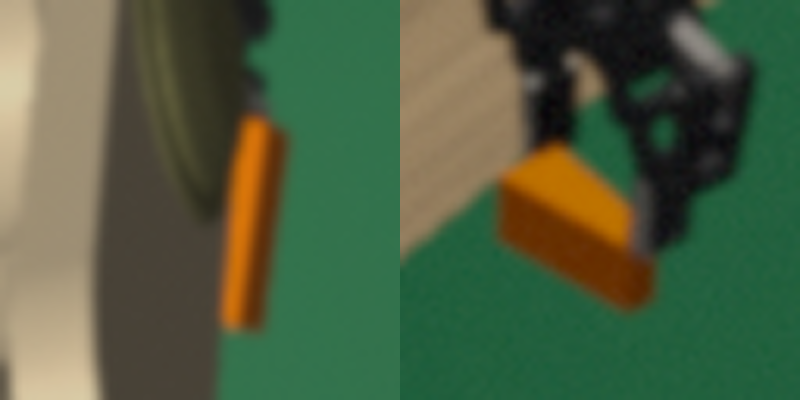

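```bash
cat > tr.py <<'E'
import sys,numpy as np
# tray coords (mm) -> world ; prints args for plan.py
T=np.array([.5595,-.0296]); th=.167
def w(x,y): c,s=np.cos(th),np.sin(th); return T+np.array([c*x-s*y,s*x+c*y])/1000
if __name__=="__main__":
    a=np.array(sys.argv[1:],float).reshape(-1,3)
    print(*[f"{w(x,y)[0]:.4f} {w(x,y)[1]:.4f} {z/1000} {th}" for x,y,z in a])
E
python3 plan.py $(python3 tr.py 0 3 100 0 3 52 0 3 30)
```

```text
t 3.9 pos [0.4273 0.2301 0.0695] phi -0.2619 F [-0.2  0.4 -0.9] w 60.1 g 64.7 nose 0.011
-> [-0.5348, 0.484, -0.0765] [-0.0003, 0.0001, -0.0683]
-> [-0.6255, 0.3592, -0.0763] [-0.0003, 0.0001, -0.0683]
-> [0.0, 0.0, 0.24] [0.0, 0.0, 0.0]
-> [0.0, 0.0, 0.11] [0.0, 0.0, 0.0]
```

Emit:
arm_command(targets=[-0.5348, 0.484, -0.0765, 0, 0, -0.0683, -0.5348, 0.484, -0.0765, 0, 0, -0.0683, -0.5348, 0.484, -0.0765, 0, 0, -0.0683, -0.5348, 0.484, -0.0765, 0, 0, -0.0683, -0.5348, 0.484, -0.0765, 0, 0, -0.0683])

```text
time: 4.32
position: [0.4958, 0.098, 0.0856]
tcp_rot: [0.001, 0.725, 0.689, 0.0]
contact_force: [0.3, 0.4, -1.2]
gripper_width: 0.707
gripper_force: 64.8
```

Emit:
arm_command(targets=[-0.6255, 0.3592, -0.0763, 0, 0, -0.0683, -0.6255, 0.3592, -0.0763, 0, 0, -0.0683, -0.6255, 0.3592, -0.0763, 0, 0, -0.0683, -0.6255, 0.3592, -0.0763, 0, 0, -0.0683, -0.6255, 0.3592, -0.0763, 0, 0, -0.0683])

```text
time: 4.73
position: [0.561, -0.0301, 0.1005]
tcp_rot: [0.0, 0.647, 0.762, -0.0]
contact_force: [-0.5, 0.1, -0.4]
gripper_width: 0.708
gripper_force: 64.9
```

Emit:
arm_command(targets=[0, 0, 0.22, 0, 0, 0, 0, 0, 0.22, 0, 0, 0, 0, 0, 0.22, 0, 0, 0, 0, 0, 0.22, 0, 0, 0])

```text
time: 5.07
position: [0.5595, -0.0257, 0.0576]
tcp_rot: [-0.0, 0.645, 0.764, -0.0]
contact_force: [0.3, -0.0, 0.6]
gripper_width: 0.709
gripper_force: 65.4
```

```bash
python3 look.py b6 .56 -.03 .045 36; python3 plan.py $(python3 tr.py 0 3 52 0 3 30)
python3 - <<'E'
from h import *
ms={n:omask(r.capture(n)) for n in P}
from tr import w
p=w(0,-5)
for n in P: print(n,p,fit(ms,[*p,3.309,.063],1,z=.063,cams=(n,)))
E
```

```text
top crop origin 299 197 scale 5.555555555555555
scene crop origin 265 217 scale 5.555555555555555
t 5.17 pos [ 0.5602 -0.026   0.0585] phi 0.168 F [-0.1  0.3 -0.1] w 60.4 g 65.4 nose 0.011
-> [-0.0018, -0.0065, 0.0325] [0.0006, 0.0002, 0.0003]
-> [0.0, 0.0, 0.11] [0.0, 0.0, 0.0]
scene [ 0.56033112 -0.03453044] (array([ 0.55666479, -0.02992548,  3.29624347]), np.float64(186.0277777777778))
top [ 0.56033112 -0.03453044] (array([ 0.56260737, -0.02618287,  2.82680683]), np.float64(378.8611111111111))
```

View pics/b6.png

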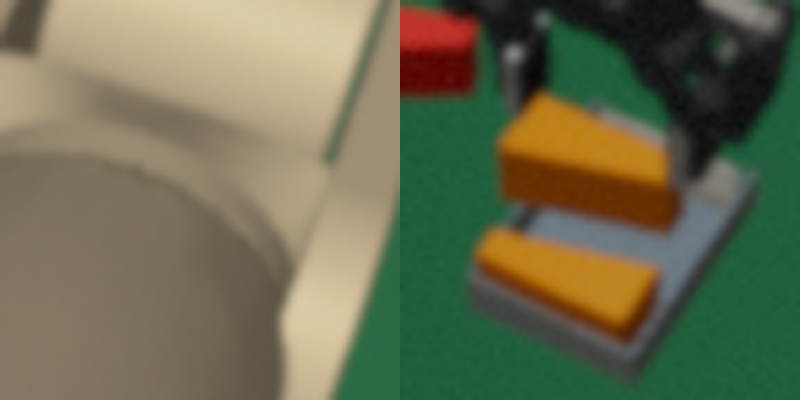

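Emit:
arm_command(targets=[-0.0018, -0.0065, 0.135, 0, 0, 0, -0.0018, -0.0065, 0.135, 0, 0, 0, -0.0018, -0.0065, 0.135, 0, 0, 0])

```text
time: 5.52
position: [0.5595, -0.0269, 0.0303]
tcp_rot: [0.001, 0.646, 0.764, 0.001]
contact_force: [4.9, 1.0, -1.4]
gripper_width: 0.71
gripper_force: 65.2
```

```bash
python3 plan.py $(python3 tr.py 0 3 24 0 3 14)
```

```text
t 5.52 pos [ 0.5595 -0.0269  0.0303] phi 0.1671 F [ 4.9  1.  -1.4] w 60.3 g 65.2 nose 0.011
-> [0.0017, -0.0021, 0.0314] [0.0009, 0.0001, 0.0]
-> [0.0, 0.0, 0.05] [0.0, 0.0, 0.0]
```

Emit:
arm_command(targets=[0, 0.006, 0, 0, 0, 0, 0, 0.006, 0, 0, 0, 0])

```text
time: 5.68
position: [0.5597, -0.0267, 0.0306]
tcp_rot: [0.0, 0.646, 0.764, -0.0]
contact_force: [0.1, -0.1, -0.7]
gripper_width: 0.713
gripper_force: 65.5
```

Emit:
arm_command(targets=[0, 0, 0.03, 0, 0, 0, 0, 0, 0.03, 0, 0, 0])

```text
time: 5.85
position: [0.5596, -0.0267, 0.0235]
tcp_rot: [0.0, 0.646, 0.764, 0.0]
contact_force: [1.3, 0.4, -2.0]
gripper_width: 0.709
gripper_force: 65.6
```

```bash
python3 plan.py $(python3 tr.py 1 3 24 1 3 14)
```

```text
t 5.85 pos [ 0.5596 -0.0267  0.0235] phi 0.1672 F [ 1.3  0.4 -2. ] w 60.3 g 65.6 nose 0.011
-> [0.0008, 0.0023, -0.0024] [0.0001, -0.0, 0.0001]
-> [0.0, 0.0, 0.05] [0.0, 0.0, 0.0]
```

Emit:
arm_command(targets=[0, 0.006, 0.04, 0, 0, 0, 0, 0.006, 0.04, 0, 0, 0, 0, 0.006, 0.04, 0, 0, 0])

```text
time: 6.1
position: [0.5603, -0.0265, 0.0154]
tcp_rot: [-0.001, 0.646, 0.764, -0.0]
contact_force: [-0.7, -0.1, -0.1]
gripper_width: 0.708
gripper_force: 65.5
```

Emit:
arm_command(targets=[-0.015, 0, 0, 0, 0, 0, -0.015, 0, 0, 0, 0, 0])

```text
time: 6.27
position: [0.5613, -0.03, 0.0161]
tcp_rot: [-0.0, 0.646, 0.764, -0.0]
contact_force: [0.3, -0.7, -1.2]
gripper_width: 0.709
gripper_force: 65.5
```

Emit:
arm_command(targets=[-0.012, 0, 0, 0, 0, 0, -0.012, 0, 0, 0, 0, 0])

```text
time: 6.43
position: [0.5616, -0.032, 0.0161]
tcp_rot: [-0.0, 0.646, 0.764, 0.0]
contact_force: [-0.0, 1.2, -0.5]
gripper_width: 0.711
gripper_force: 65.6
```

Emit:
arm_command(targets=[-0.008, 0, 0, 0, 0, 0, -0.008, 0, 0, 0, 0, 0])

```text
time: 6.6
position: [0.5614, -0.0325, 0.0159]
tcp_rot: [-0.001, 0.646, 0.763, 0.0]
contact_force: [-1.3, 5.6, 0.5]
gripper_width: 0.71
gripper_force: 65.9
```

Emit:
arm_command(targets=[0, 0, 0.008, 0, 0, 0, 0, 0, 0.008, 0, 0, 0])

```text
time: 6.77
position: [0.5613, -0.0324, 0.0146]
tcp_rot: [-0.001, 0.646, 0.764, 0.0]
contact_force: [-4.3, 7.6, 3.9]
gripper_width: 0.707
gripper_force: 66.5
```

Emit:
arm_command(targets=[0, 0, 0, 0, 0, 0, 0, 0, 0, 0, 0, 0, 0, 0, 0, 0, 0, 0], claw=0)

```text
time: 7.02
position: [0.5621, -0.0338, 0.0146]
tcp_rot: [0.0, 0.646, 0.764, -0.0]
contact_force: [-0.1, 0.0, -0.6]
gripper_width: 1.001
gripper_force: 0.0
```

Emit:
arm_command(targets=[0, 0, -0.4, 0, 0, 0, 0, 0, -0.4, 0, 0, 0, 0, 0, -0.4, 0, 0, 0, 0, 0, -0.4, 0, 0, 0])

```text
time: 7.35
position: [0.5631, -0.034, 0.0964]
tcp_rot: [0.002, 0.646, 0.764, 0.001]
contact_force: [-0.4, -0.3, -0.5]
gripper_width: 1.001
gripper_force: 0.0
```

```bash
python3 plan.py .6005 .297 .09 2.68 .6005 .297 .0115 2.68
```

```text
t 7.35 pos [ 0.5631 -0.034   0.0964] phi 0.1672 F [-0.4 -0.3 -0.5] w 85.0 g 0.0 nose 0.011
-> [0.3202, 0.092, 0.0061] [-0.0001, 0.0004, -0.16]
-> [0.2363, 0.2348, 0.0065] [-0.0001, 0.0004, -0.16]
-> [0.094, 0.3196, 0.0068] [-0.0001, 0.0004, -0.16]
-> [-0.0716, 0.3253, 0.0069] [-0.0001, 0.0004, -0.16]
-> [-0.2195, 0.2506, 0.0067] [-0.0001, 0.0004, -0.16]
-> [0.0, 0.0, 0.3925] [0.0, 0.0, 0.0]
```

Emit:
arm_command(targets=[0.3202, 0.092, 0.0061, 0, 0, -0.16, 0.3202, 0.092, 0.0061, 0, 0, -0.16, 0.3202, 0.092, 0.0061, 0, 0, -0.16, 0.3202, 0.092, 0.0061, 0, 0, -0.16, 0.3202, 0.092, 0.0061, 0, 0, -0.16])

```text
time: 7.77
position: [0.5689, 0.0331, 0.0919]
tcp_rot: [-0.001, 0.433, 0.901, -0.0]
contact_force: [0.3, -0.3, -0.7]
gripper_width: 1.002
gripper_force: 0.0
```

Emit:
arm_command(targets=[0.2363, 0.2348, 0.0065, 0, 0, -0.16, 0.2363, 0.2348, 0.0065, 0, 0, -0.16, 0.2363, 0.2348, 0.0065, 0, 0, -0.16, 0.2363, 0.2348, 0.0065, 0, 0, -0.16, 0.2363, 0.2348, 0.0065, 0, 0, -0.16])

```text
time: 8.18
position: [0.5765, 0.099, 0.091]
tcp_rot: [-0.001, 0.197, 0.98, -0.0]
contact_force: [0.2, -0.3, -0.5]
gripper_width: 1.001
gripper_force: 0.0
```

Emit:
arm_command(targets=[0.094, 0.3196, 0.0068, 0, 0, -0.16, 0.094, 0.3196, 0.0068, 0, 0, -0.16, 0.094, 0.3196, 0.0068, 0, 0, -0.16, 0.094, 0.3196, 0.0068, 0, 0, -0.16, 0.094, 0.3196, 0.0068, 0, 0, -0.16])

```text
time: 8.6
position: [0.5841, 0.165, 0.0898]
tcp_rot: [-0.001, -0.051, 0.999, -0.0]
contact_force: [1.1, 0.0, 0.5]
gripper_width: 0.995
gripper_force: 0.0
```

Emit:
arm_command(targets=[-0.0716, 0.3253, 0.0069, 0, 0, -0.16, -0.0716, 0.3253, 0.0069, 0, 0, -0.16, -0.0716, 0.3253, 0.0069, 0, 0, -0.16, -0.0716, 0.3253, 0.0069, 0, 0, -0.16, -0.0716, 0.3253, 0.0069, 0, 0, -0.16])

```text
time: 9.02
position: [0.5917, 0.231, 0.0886]
tcp_rot: [-0.0, -0.297, 0.955, -0.0]
contact_force: [0.0, -0.8, 0.3]
gripper_width: 1.004
gripper_force: 0.0
```

Emit:
arm_command(targets=[-0.2195, 0.2506, 0.0067, 0, 0, -0.16, -0.2195, 0.2506, 0.0067, 0, 0, -0.16, -0.2195, 0.2506, 0.0067, 0, 0, -0.16, -0.2195, 0.2506, 0.0067, 0, 0, -0.16, -0.2195, 0.2506, 0.0067, 0, 0, -0.16])

```text
time: 9.43
position: [0.5993, 0.2972, 0.0874]
tcp_rot: [-0.0, -0.525, 0.851, 0.0]
contact_force: [0.5, 0.6, 0.0]
gripper_width: 0.999
gripper_force: 0.0
```

```bash
python3 plan.py .6005 .297 .04 2.68 .6005 .297 .0115 2.68
python3 - <<'E'
from h import *
from tr import w
ms={n:omask(r.capture(n)) for n in P}
p=w(0,-11)
import h
full=h.V.copy()
print("A scene",fit(ms,[.6005,.297,2.68,.0225],1,z=.0225,cams=("scene",)))
h.V=full.copy(); h.V[:4,2]=.003
print("slot2 exp",p,"top",fit(ms,[*p,3.309,.0245],1,z=.0245,cams=("top",)))
cv2.imwrite("pics/t7.png",r.capture("top"))
E
```

```text
t 9.43 pos [0.5993 0.2972 0.0874] phi 2.6755 F [0.5 0.6 0. ] w 84.9 g 0.0 nose 0.011
-> [-0.0021, -0.006, 0.237] [0.0001, -0.0002, -0.0014]
-> [0.0, 0.0, 0.1425] [0.0, 0.0, 0.0]
A scene (array([0.60169031, 0.29791423, 2.63874165]), np.float64(31.13888888888889))
slot2 exp [ 0.56132847 -0.04044697] top (array([ 0.56204463, -0.04782622,  3.52570283]), np.float64(217.11111111111111))
```

Emit:
arm_command(targets=[-0.0021, -0.006, 0.237, 0, 0, -0.0014, -0.0021, -0.006, 0.237, 0, 0, -0.0014, -0.0021, -0.006, 0.237, 0, 0, -0.0014])

```text
time: 9.83
position: [0.599, 0.2965, 0.038]
tcp_rot: [-0.003, -0.527, 0.85, 0.001]
contact_force: [-0.8, -1.3, 0.4]
gripper_width: 0.999
gripper_force: 0.0
```

Emit:
arm_command(targets=[0, 0, 0.1425, 0, 0, 0, 0, 0, 0.1425, 0, 0, 0, 0, 0, 0.1425, 0, 0, 0])

```text
time: 10.08
position: [0.6004, 0.2972, 0.0126]
tcp_rot: [-0.001, -0.528, 0.849, 0.0]
contact_force: [-0.2, -0.4, 1.1]
gripper_width: 1.004
gripper_force: 0.0
```

```bash
python3 plan.py .6005 .297 .0115 2.68
```

```text
t 10.08 pos [0.6004 0.2972 0.0126] phi 2.6829 F [-0.2 -0.4  1.1] w 85.4 g 0.0 nose 0.011
-> [0.0006, -0.001, 0.0053] [0.0003, -0.0003, 0.0009]
```

Emit:
arm_command(targets=[0, 0, 0.004, 0, 0, 0, 0, 0, 0.004, 0, 0, 0, 0, 0, 0.004, 0, 0, 0, 0, 0, 0.004, 0, 0, 0, 0, 0, 0.004, 0, 0, 0], claw=120)

```text
time: 10.5
position: [0.6014, 0.2978, 0.014]
tcp_rot: [0.002, -0.528, 0.849, -0.0]
contact_force: [-2.4, 0.3, 7.9]
gripper_width: 0.706
gripper_force: 62.7
```

Emit:
arm_command(targets=[0, 0, -0.4, 0, 0, 0, 0, 0, -0.4, 0, 0, 0, 0, 0, -0.4, 0, 0, 0, 0, 0, -0.4, 0, 0, 0])

```text
time: 10.83
position: [0.6019, 0.2978, 0.0949]
tcp_rot: [0.003, -0.529, 0.849, -0.001]
contact_force: [0.0, 0.4, -1.8]
gripper_width: 0.707
gripper_force: 64.7
```

```bash
python3 plan.py $(python3 tr.py 1.3 13 90 1.3 13 34)
```

```text
t 10.83 pos [0.6019 0.2978 0.0949] phi 2.6846 F [ 0.   0.4 -1.8] w 60.1 g 64.7 nose 0.011
-> [0.3013, -0.0999, 0.0041] [0.0002, 0.0005, 0.1603]
-> [0.2157, -0.2329, 0.0046] [0.0002, 0.0005, 0.1603]
-> [0.0766, -0.308, 0.005] [0.0002, 0.0005, 0.1603]
-> [-0.0816, -0.3067, 0.0052] [0.0002, 0.0005, 0.1603]
-> [-0.2195, -0.2293, 0.0052] [0.0002, 0.0005, 0.1603]
-> [0.0, 0.0, 0.28] [0.0, 0.0, 0.0]
```

Emit:
arm_command(targets=[0.3013, -0.0999, 0.0041, 0, 0, 0.1603, 0.3013, -0.0999, 0.0041, 0, 0, 0.1603, 0.3013, -0.0999, 0.0041, 0, 0, 0.1603, 0.3013, -0.0999, 0.0041, 0, 0, 0.1603, 0.3013, -0.0999, 0.0041, 0, 0, 0.1603])

```text
time: 11.25
position: [0.5915, 0.234, 0.0897]
tcp_rot: [-0.001, -0.298, 0.955, 0.0]
contact_force: [0.7, 0.7, -0.2]
gripper_width: 0.703
gripper_force: 64.8
```

Emit:
arm_command(targets=[0.2157, -0.2329, 0.0046, 0, 0, 0.1603, 0.2157, -0.2329, 0.0046, 0, 0, 0.1603, 0.2157, -0.2329, 0.0046, 0, 0, 0.1603, 0.2157, -0.2329, 0.0046, 0, 0, 0.1603, 0.2157, -0.2329, 0.0046, 0, 0, 0.1603])

```text
time: 11.67
position: [0.583, 0.1714, 0.089]
tcp_rot: [-0.0, -0.053, 0.999, -0.0]
contact_force: [-0.5, 0.1, -0.9]
gripper_width: 0.706
gripper_force: 64.9
```

Emit:
arm_command(targets=[0.0766, -0.308, 0.005, 0, 0, 0.1603, 0.0766, -0.308, 0.005, 0, 0, 0.1603, 0.0766, -0.308, 0.005, 0, 0, 0.1603, 0.0766, -0.308, 0.005, 0, 0, 0.1603, 0.0766, -0.308, 0.005, 0, 0, 0.1603])

```text
time: 12.08
position: [0.5744, 0.1087, 0.0881]
tcp_rot: [-0.0, 0.196, 0.981, -0.0]
contact_force: [0.2, -0.4, -0.8]
gripper_width: 0.71
gripper_force: 64.9
```

Emit:
arm_command(targets=[-0.0816, -0.3067, 0.0052, 0, 0, 0.1603, -0.0816, -0.3067, 0.0052, 0, 0, 0.1603, -0.0816, -0.3067, 0.0052, 0, 0, 0.1603, -0.0816, -0.3067, 0.0052, 0, 0, 0.1603, -0.0816, -0.3067, 0.0052, 0, 0, 0.1603])

```text
time: 12.5
position: [0.5659, 0.0459, 0.0872]
tcp_rot: [-0.0, 0.434, 0.901, -0.0]
contact_force: [-0.2, -0.1, -0.5]
gripper_width: 0.708
gripper_force: 65.0
```

Emit:
arm_command(targets=[-0.2195, -0.2293, 0.0052, 0, 0, 0.1603, -0.2195, -0.2293, 0.0052, 0, 0, 0.1603, -0.2195, -0.2293, 0.0052, 0, 0, 0.1603, -0.2195, -0.2293, 0.0052, 0, 0, 0.1603, -0.2195, -0.2293, 0.0052, 0, 0, 0.1603])

```text
time: 12.92
position: [0.5572, -0.0169, 0.0862]
tcp_rot: [-0.0, 0.644, 0.765, -0.0]
contact_force: [-0.1, 0.7, -0.5]
gripper_width: 0.708
gripper_force: 65.0
```

```bash
python3 plan.py $(python3 tr.py 1.3 14 50 1.3 14 33)
```

```text
t 12.92 pos [ 0.5572 -0.0169  0.0862] phi 0.1715 F [-0.1  0.7 -0.5] w 60.2 g 65.0 nose 0.011
-> [0.0052, 0.0073, 0.1808] [-0.0001, -0.0001, 0.0014]
-> [0.0, 0.0, 0.085] [0.0, 0.0, 0.0]
```

Emit:
arm_command(targets=[0.0052, 0.0073, 0.1808, 0, 0, 0.0014, 0.0052, 0.0073, 0.1808, 0, 0, 0.0014, 0.0052, 0.0073, 0.1808, 0, 0, 0.0014, 0.0052, 0.0073, 0.1808, 0, 0, 0.0014])

```text
time: 13.25
position: [0.5589, -0.0155, 0.0511]
tcp_rot: [0.0, 0.645, 0.764, 0.0]
contact_force: [0.3, -1.1, -1.3]
gripper_width: 0.707
gripper_force: 65.5
```

Emit:
arm_command(targets=[0, 0, 0.085, 0, 0, 0, 0, 0, 0.085, 0, 0, 0, 0, 0, 0.085, 0, 0, 0])

```text
time: 13.5
position: [0.5587, -0.0157, 0.034]
tcp_rot: [0.0, 0.647, 0.763, 0.0]
contact_force: [0.7, -0.3, -0.0]
gripper_width: 0.705
gripper_force: 65.5
```

```bash
python3 plan.py $(python3 tr.py 1.3 14 29 1.3 14 17)
```

```text
t 13.5 pos [ 0.5587 -0.0157  0.034 ] phi 0.1647 F [ 0.7 -0.3 -0. ] w 59.9 g 65.5 nose 0.011
-> [0.0006, -0.0008, 0.0248] [0.0, 0.0, -0.0007]
-> [0.0, 0.0, 0.06] [0.0, 0.0, 0.0]
```

Emit:
arm_command(targets=[0, 0, 0.03, 0, 0, 0, 0, 0, 0.03, 0, 0, 0])

```text
time: 13.67
position: [0.5586, -0.0158, 0.0273]
tcp_rot: [0.0, 0.647, 0.762, 0.0]
contact_force: [-0.7, -0.1, -0.7]
gripper_width: 0.707
gripper_force: 65.5
```

Emit:
arm_command(targets=[0, 0, 0.025, 0, 0, 0, 0, 0, 0.025, 0, 0, 0])

```text
time: 13.83
position: [0.5583, -0.0157, 0.0217]
tcp_rot: [-0.0, 0.647, 0.762, -0.0]
contact_force: [0.3, -0.3, -1.3]
gripper_width: 0.703
gripper_force: 65.5
```

```bash
python3 plan.py $(python3 tr.py 1.3 14 17)
```

```text
t 13.83 pos [ 0.5583 -0.0157  0.0217] phi 0.1628 F [ 0.3 -0.3 -1.3] w 59.7 g 65.5 nose 0.011
-> [0.0005, 0.0012, 0.0234] [-0.0002, -0.0001, -0.0013]
```

Inside freely; finish lowering, push −y until contact, seat.

Emit:
arm_command(targets=[0, 0, 0.027, 0, 0, -0.0013, 0, 0, 0.027, 0, 0, -0.0013])

```text
time: 14.0
position: [0.5586, -0.0158, 0.0163]
tcp_rot: [0.0, 0.646, 0.764, 0.0]
contact_force: [0.0, 0.9, -0.5]
gripper_width: 0.705
gripper_force: 65.9
```

Emit:
arm_command(targets=[-0.012, 0, 0, 0, 0, 0, -0.012, 0, 0, 0, 0, 0])

```text
time: 14.17
position: [0.5589, -0.0185, 0.0167]
tcp_rot: [-0.0, 0.646, 0.763, -0.0]
contact_force: [-0.4, -0.4, -0.9]
gripper_width: 0.705
gripper_force: 65.5
```

Emit:
arm_command(targets=[-0.006, 0, 0, 0, 0, 0, -0.006, 0, 0, 0, 0, 0])

```text
time: 14.33
position: [0.559, -0.0191, 0.0168]
tcp_rot: [-0.0, 0.646, 0.763, 0.0]
contact_force: [-0.6, 3.7, 0.3]
gripper_width: 0.706
gripper_force: 65.7
```

Emit:
arm_command(targets=[0, 0, 0.01, 0, 0, 0, 0, 0, 0.01, 0, 0, 0])

```text
time: 14.5
position: [0.5592, -0.019, 0.016]
tcp_rot: [-0.0, 0.646, 0.764, 0.0]
contact_force: [-4.4, 3.5, 13.7]
gripper_width: 0.705
gripper_force: 68.7
```

Emit:
arm_command(targets=[0, 0, 0.006, 0, 0, 0, 0, 0, 0.006, 0, 0, 0])

```text
time: 14.67
position: [0.5593, -0.0191, 0.0159]
tcp_rot: [0.0, 0.646, 0.764, 0.0]
contact_force: [-9.4, 5.3, 23.7]
gripper_width: 0.707
gripper_force: 70.8
```

Emit:
arm_command(targets=[0, 0, -0.008, 0, 0, 0, 0, 0, -0.008, 0, 0, 0, 0, 0, -0.008, 0, 0, 0, 0, 0, -0.008, 0, 0, 0], claw=0)

```text
time: 15.0
position: [0.5591, -0.0195, 0.0149]
tcp_rot: [-0.0, 0.646, 0.763, -0.0]
contact_force: [-0.3, -0.6, -0.7]
gripper_width: 1.001
gripper_force: 0.0
```

Emit:
arm_command(targets=[0, 0, -0.4, 0, 0, 0, 0, 0, -0.4, 0, 0, 0, 0, 0, -0.4, 0, 0, 0, 0, 0, -0.4, 0, 0, 0])

```text
time: 15.33
position: [0.5602, -0.0197, 0.0968]
tcp_rot: [0.002, 0.646, 0.763, 0.001]
contact_force: [-1.1, 0.4, -0.5]
gripper_width: 1.0
gripper_force: 0.0
```

```bash
python3 - <<'E'
import numpy as np
# C grip at wedge y=-8, tool y = tail dir
x,y,a=.459,-.2952,2.527
print(np.array([x,y])-.008*np.array([-np.sin(a),np.cos(a)]), a-np.pi)
E
python3 plan.py .4636 -.2887 .09 -.6146 .4636 -.2887 .04 -.6146 .4636 -.2887 .0115 -.6146
```

```text
[ 0.46361301 -0.28866393] -0.614592653589793
t 15.33 pos [ 0.5602 -0.0197  0.0968] phi 0.1666 F [-1.1  0.4 -0.5] w 85.0 g 0.0 nose 0.011
-> [-0.6232, -0.3497, 0.0169] [0.0007, 0.0, 0.1243]
-> [-0.7094, -0.0861, 0.0173] [0.0007, 0.0, 0.1243]
-> [0.0, 0.0, 0.25] [0.0, 0.0, 0.0]
-> [0.0, 0.0, 0.1425] [0.0, 0.0, 0.0]
```

Emit:
arm_command(targets=[-0.6232, -0.3497, 0.0169, 0, 0, 0.1243, -0.6232, -0.3497, 0.0169, 0, 0, 0.1243, -0.6232, -0.3497, 0.0169, 0, 0, 0.1243, -0.6232, -0.3497, 0.0169, 0, 0, 0.1243, -0.6232, -0.3497, 0.0169, 0, 0, 0.1243])

```text
time: 15.75
position: [0.5091, -0.157, 0.0903]
tcp_rot: [-0.001, 0.783, 0.622, -0.001]
contact_force: [-0.2, -0.1, -0.5]
gripper_width: 0.997
gripper_force: 0.0
```

Emit:
arm_command(targets=[-0.7094, -0.0861, 0.0173, 0, 0, 0.1243, -0.7094, -0.0861, 0.0173, 0, 0, 0.1243, -0.7094, -0.0861, 0.0173, 0, 0, 0.1243, -0.7094, -0.0861, 0.0173, 0, 0, 0.1243, -0.7094, -0.0861, 0.0173, 0, 0, 0.1243])

```text
time: 16.17
position: [0.4612, -0.2909, 0.087]
tcp_rot: [-0.001, 0.889, 0.458, -0.0]
contact_force: [-0.3, -0.7, -0.2]
gripper_width: 1.0
gripper_force: 0.0
```

```bash
python3 plan.py .4636 -.2887 .04 -.6146 .4636 -.2887 .0115 -.6146; python3 look.py tray8 .56 -.03 .03 36
```

```text
t 16.17 pos [ 0.4612 -0.2909  0.087 ] phi -0.6184 F [-0.3 -0.7 -0.2] w 85.0 g 0.0 nose 0.011
-> [0.0157, 0.0036, 0.2352] [-0.0004, 0.0001, -0.0012]
-> [0.0, 0.0, 0.1425] [0.0, 0.0, 0.0]
top crop origin 298 199 scale 5.555555555555555
scene crop origin 265 221 scale 5.555555555555555
```

View pics/tray8.png

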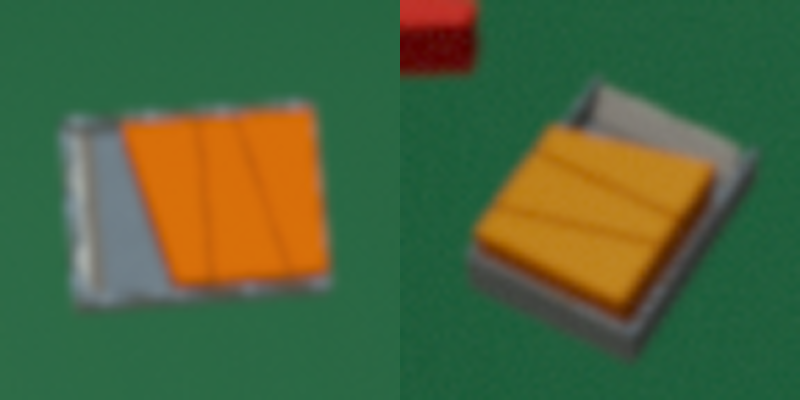

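Three wedges are packed tight: the top crop shows the seams at (205,200) and (265,200), with the free slot at (130,220) by the plate. Now the last one.

Emit:
arm_command(targets=[0.0157, 0.0036, 0.2352, 0, 0, -0.0012, 0.0157, 0.0036, 0.2352, 0, 0, -0.0012, 0.0157, 0.0036, 0.2352, 0, 0, -0.0012])

```text
time: 16.52
position: [0.4643, -0.2836, 0.0392]
tcp_rot: [-0.003, 0.886, 0.463, -0.001]
contact_force: [1.4, 0.1, -0.1]
gripper_width: 1.0
gripper_force: 0.0
```

Emit:
arm_command(targets=[0, 0, 0.1425, 0, 0, 0, 0, 0, 0.1425, 0, 0, 0, 0, 0, 0.1425, 0, 0, 0])

```text
time: 16.77
position: [0.4651, -0.2855, 0.0134]
tcp_rot: [-0.001, 0.887, 0.462, -0.0]
contact_force: [0.2, 0.2, 0.3]
gripper_width: 0.998
gripper_force: 0.0
```

```bash
python3 plan.py .4636 -.2887 .0115 -.6146
```

```text
t 16.77 pos [ 0.4651 -0.2855  0.0134] phi -0.6095 F [0.2 0.2 0.3] w 84.8 g 0.0 nose 0.011
-> [-0.0173, 0.0032, 0.0093] [-0.0004, -0.0001, 0.0016]
```

Emit:
arm_command(targets=[-0.015, 0.003, 0.007, 0, 0, 0.0016, -0.015, 0.003, 0.007, 0, 0, 0.0016, -0.015, 0.003, 0.007, 0, 0, 0.0016])

```text
time: 17.02
position: [0.4641, -0.2895, 0.0126]
tcp_rot: [0.001, 0.888, 0.46, 0.0]
contact_force: [0.0, -0.3, 0.5]
gripper_width: 1.004
gripper_force: 0.0
```

```bash
python3 plan.py .4636 -.2887 .012 -.6146
```

```text
t 17.02 pos [ 0.4641 -0.2895  0.0126] phi -0.6158 F [ 0.  -0.3  0.5] w 85.3 g 0.0 nose 0.011
-> [0.0019, -0.0044, 0.0029] [0.0005, 0.0001, -0.0004]
```

Emit:
arm_command(targets=[0.0019, 0, 0.003, 0, 0, 0, 0.0019, 0, 0.003, 0, 0, 0, 0.0019, 0, 0.003, 0, 0, 0, 0.0019, 0, 0.003, 0, 0, 0, 0.0019, 0, 0.003, 0, 0, 0], claw=120, newtons=80)

```text
time: 17.43
position: [0.4642, -0.2889, 0.0123]
tcp_rot: [0.0, 0.888, 0.46, 0.0]
contact_force: [-3.8, 2.8, 13.3]
gripper_width: 0.703
gripper_force: 82.9
```

Emit:
arm_command(targets=[0, 0, -0.4, 0, 0, 0, 0, 0, -0.4, 0, 0, 0, 0, 0, -0.4, 0, 0, 0, 0, 0, -0.4, 0, 0, 0, 0, 0, -0.4, 0, 0, 0])

```text
time: 17.85
position: [0.4636, -0.2884, 0.0902]
tcp_rot: [-0.0, 0.888, 0.46, -0.0]
contact_force: [-0.5, -0.3, -0.5]
gripper_width: 0.704
gripper_force: 85.9
```

```bash
python3 plan.py $(python3 tr.py 0.8 42.5 90 0.8 42.5 55)
```

```text
t 17.85 pos [ 0.4636 -0.2884  0.0902] phi -0.6156 F [-0.5 -0.3 -0.5] w 59.8 g 85.9 nose 0.011
-> [0.7432, -0.2513, 0.0009] [-0.0001, -0.0001, -0.1246]
-> [0.7829, 0.0511, 0.0006] [-0.0001, -0.0001, -0.1246]
-> [0.0, 0.0, 0.175] [0.0, 0.0, 0.0]
```

Emit:
arm_command(targets=[0.7432, -0.2513, 0.0009, 0, 0, -0.1246, 0.7432, -0.2513, 0.0009, 0, 0, -0.1246, 0.7432, -0.2513, 0.0009, 0, 0, -0.1246, 0.7432, -0.2513, 0.0009, 0, 0, -0.1246, 0.7432, -0.2513, 0.0009, 0, 0, -0.1246])

```text
time: 18.27
position: [0.5087, -0.133, 0.089]
tcp_rot: [-0.002, 0.78, 0.626, -0.0]
contact_force: [0.3, -0.5, -0.6]
gripper_width: 0.701
gripper_force: 86.0
```

Emit:
arm_command(targets=[0.7829, 0.0511, 0.0006, 0, 0, -0.1246, 0.7829, 0.0511, 0.0006, 0, 0, -0.1246, 0.7829, 0.0511, 0.0006, 0, 0, -0.1246, 0.7829, 0.0511, 0.0006, 0, 0, -0.1246, 0.7829, 0.0511, 0.0006, 0, 0, -0.1246])

```text
time: 18.68
position: [0.5535, 0.0167, 0.0889]
tcp_rot: [-0.001, 0.643, 0.765, -0.0]
contact_force: [0.1, 0.1, -0.5]
gripper_width: 0.698
gripper_force: 86.0
```

Emit:
arm_command(targets=[0, 0, 0.15, 0, 0, 0, 0, 0, 0.15, 0, 0, 0, 0, 0, 0.15, 0, 0, 0, 0, 0, 0.15, 0, 0, 0])

```text
time: 19.02
position: [0.5535, 0.0113, 0.0607]
tcp_rot: [-0.0, 0.646, 0.763, -0.0]
contact_force: [0.2, -0.2, -0.7]
gripper_width: 0.702
gripper_force: 86.4
```

```bash
python3 plan.py $(python3 tr.py 1.3 42.5 52 1.3 42.5 34)
```

```text
t 19.02 pos [0.5535 0.0113 0.0607] phi 0.166 F [ 0.2 -0.2 -0.7] w 59.6 g 86.4 nose 0.011
-> [0.0057, 0.0022, 0.0435] [-0.0002, -0.0001, -0.0003]
-> [0.0, 0.0, 0.09] [0.0, 0.0, 0.0]
```

Emit:
arm_command(targets=[0.0057, 0.0022, 0.0435, 0, 0, 0, 0.0057, 0.0022, 0.0435, 0, 0, 0, 0.0057, 0.0022, 0.0435, 0, 0, 0])

```text
time: 19.27
position: [0.5536, 0.013, 0.0517]
tcp_rot: [-0.0, 0.646, 0.764, -0.0]
contact_force: [-0.7, -0.3, -0.8]
gripper_width: 0.697
gripper_force: 86.5
```

Emit:
arm_command(targets=[0, 0, 0.03, 0, 0, 0, 0, 0, 0.03, 0, 0, 0, 0, 0, 0.03, 0, 0, 0])

```text
time: 19.52
position: [0.5536, 0.0132, 0.0455]
tcp_rot: [-0.0, 0.646, 0.764, -0.0]
contact_force: [-0.2, 0.5, -0.1]
gripper_width: 0.698
gripper_force: 86.5
```

```bash
python3 plan.py $(python3 tr.py 1.3 42.5 38)
```

```text
t 19.52 pos [0.5536 0.0132 0.0455] phi 0.1671 F [-0.2  0.5 -0.1] w 59.3 g 86.5 nose 0.011
-> [-0.0037, -0.0001, 0.0377] [-0.0002, -0.0001, 0.0]
```

Emit:
arm_command(targets=[0, 0, 0.035, 0, 0, 0, 0, 0, 0.035, 0, 0, 0, 0, 0, 0.035, 0, 0, 0])

```text
time: 19.77
position: [0.5535, 0.0133, 0.0383]
tcp_rot: [-0.0, 0.646, 0.764, -0.0]
contact_force: [0.6, -0.6, -0.3]
gripper_width: 0.701
gripper_force: 86.5
```

Emit:
arm_command(targets=[0, 0, 0.02, 0, 0, 0, 0, 0, 0.02, 0, 0, 0])

```text
time: 19.93
position: [0.5538, 0.0131, 0.0344]
tcp_rot: [0.0, 0.646, 0.764, -0.0]
contact_force: [0.9, -0.5, -0.8]
gripper_width: 0.7
gripper_force: 86.5
```

Emit:
arm_command(targets=[0, 0, 0.02, 0, 0, 0, 0, 0, 0.02, 0, 0, 0])

```text
time: 20.1
position: [0.5541, 0.0129, 0.0305]
tcp_rot: [0.0, 0.646, 0.764, 0.0]
contact_force: [1.9, -2.1, 0.1]
gripper_width: 0.7
gripper_force: 86.7
```

Emit:
arm_command(targets=[0, 0, 0.02, 0, 0, 0, 0, 0, 0.02, 0, 0, 0])

```text
time: 20.27
position: [0.5541, 0.013, 0.0265]
tcp_rot: [0.0, 0.646, 0.764, 0.0]
contact_force: [2.6, -2.4, 1.0]
gripper_width: 0.698
gripper_force: 86.8
```

Emit:
arm_command(targets=[0, 0, 0.025, 0, 0, 0, 0, 0, 0.025, 0, 0, 0])

```text
time: 20.43
position: [0.5536, 0.0131, 0.021]
tcp_rot: [-0.0, 0.646, 0.764, -0.0]
contact_force: [3.0, -3.1, -1.0]
gripper_width: 0.702
gripper_force: 86.5
```

Emit:
arm_command(targets=[0, 0, 0.02, 0, 0, 0, 0, 0, 0.02, 0, 0, 0])

```text
time: 20.6
position: [0.5535, 0.0132, 0.017]
tcp_rot: [-0.0, 0.646, 0.764, -0.0]
contact_force: [2.1, -2.7, -1.9]
gripper_width: 0.697
gripper_force: 86.4
```

Emit:
arm_command(targets=[0, 0, 0.01, 0, 0, 0, 0, 0, 0.01, 0, 0, 0])

```text
time: 20.77
position: [0.5536, 0.0132, 0.0154]
tcp_rot: [-0.0, 0.646, 0.764, -0.0]
contact_force: [1.5, -3.5, -1.3]
gripper_width: 0.701
gripper_force: 86.4
```

Emit:
arm_command(targets=[-0.005, 0, 0.008, 0, 0, 0, -0.005, 0, 0.008, 0, 0, 0])

```text
time: 20.93
position: [0.5539, 0.012, 0.0145]
tcp_rot: [-0.0, 0.646, 0.764, -0.0]
contact_force: [-1.4, -3.1, 5.5]
gripper_width: 0.698
gripper_force: 87.4
```

Emit:
arm_command(targets=[0, 0, 0.006, 0, 0, 0, 0, 0, 0.006, 0, 0, 0])

```text
time: 21.1
position: [0.554, 0.0118, 0.0144]
tcp_rot: [0.0, 0.645, 0.764, -0.0]
contact_force: [-6.5, -5.2, 16.2]
gripper_width: 0.696
gripper_force: 88.7
```

Emit:
arm_command(targets=[0, 0, -0.006, 0, 0, 0, 0, 0, -0.006, 0, 0, 0, 0, 0, -0.006, 0, 0, 0, 0, 0, -0.006, 0, 0, 0], claw=0)

```text
time: 21.43
position: [0.5536, 0.0126, 0.0139]
tcp_rot: [-0.0, 0.645, 0.764, -0.0]
contact_force: [0.5, 1.3, -0.4]
gripper_width: 1.002
gripper_force: 0.0
```

Emit:
arm_command(targets=[0, 0, -0.3, 0, 0, 0, 0, 0, -0.3, 0, 0, 0, 0, 0, -0.3, 0, 0, 0, 0, 0, -0.3, 0, 0, 0])

```text
time: 21.77
position: [0.5542, 0.0124, 0.0746]
tcp_rot: [0.001, 0.646, 0.764, 0.0]
contact_force: [-0.0, -0.8, -0.4]
gripper_width: 0.997
gripper_force: 0.0
```

```bash
python3 plan.py $(python3 tr.py 0 32 70)
python3 - <<'E'
from h import *
from tr import w
i=r.capture("scene"); cv2.imwrite("pics/end1.png",i); m=omask(i)
k=[w(-32,-44),w(32,-44),w(32,44),w(-32,44)]
q=proj("scene",[[*a,.041] for a in k]); print("pred top corners",q.round(1))
n,l,st,_=cv2.connectedComponentsWithStats(m); u,v=(proj("scene",[*w(0,0),.041])[0]*S).astype(int)
c=cv2.findContours((l==l[v,u]).astype(np.uint8),0,2)[0]; c=max(c,key=cv2.contourArea)
print("contour",(cv2.approxPolyDP(c,10,True)[:,0]/S).round(1).tolist())
E
```

```text
t 21.77 pos [0.5542 0.0124 0.0746] phi 0.1674 F [-0.  -0.8 -0.4] w 84.7 g 0.0 nose 0.011
-> [-0.0513, -0.0085, 0.023] [0.0004, 0.0001, 0.0001]
pred top corners [[276.6 262.4]
 [303.3 275.2]
 [323.9 245.1]
 [298.  233.4]]
contour [[299.8, 234.2], [278.5, 263.5], [281.3, 267.0], [306.2, 278.0], [322.2, 254.8], [324.3, 245.2]]
```

Emit:
arm_command(targets=[-0.035, -0.006, 0, 0, 0, 0, -0.035, -0.006, 0, 0, 0, 0, -0.035, -0.006, 0, 0, 0, 0, -0.035, -0.006, 0, 0, 0, 0, -0.035, -0.006, 0, 0, 0, 0], claw=255, newtons=40)

```text
time: 22.23
position: [0.5538, 0.0052, 0.0738]
tcp_rot: [-0.0, 0.646, 0.764, -0.0]
contact_force: [-1.2, 0.2, -0.8]
gripper_width: 0.3
gripper_force: 0.0
```

Emit:
arm_command(targets=[0, 0, 0.1, 0, 0, 0, 0, 0, 0.1, 0, 0, 0, 0, 0, 0.1, 0, 0, 0])

```text
time: 22.48
position: [0.5534, 0.0053, 0.0536]
tcp_rot: [-0.001, 0.646, 0.764, -0.0]
contact_force: [0.6, -0.4, 0.7]
gripper_width: -0.001
gripper_force: 0.0
```

Emit:
arm_command(targets=[0, 0, 0.015, 0, 0, 0, 0, 0, 0.03, 0, 0, 0])

```text
time: 22.65
position: [0.5544, 0.0051, 0.0488]
tcp_rot: [0.001, 0.646, 0.764, 0.0]
contact_force: [-0.3, -0.0, 0.9]
gripper_width: 0.001
gripper_force: 0.0
```

Emit:
arm_command(targets=[0, 0, 0.015, 0, 0, 0])

```text
time: 22.73
position: [0.5542, 0.0051, 0.0454]
tcp_rot: [0.0, 0.646, 0.764, 0.0]
contact_force: [0.2, 1.0, 0.5]
gripper_width: -0.0
gripper_force: 0.0
```

Emit:
arm_command(targets=[0, 0, 0.02, 0, 0, 0, 0, 0, 0.04, 0, 0, 0, 0, 0, 0.055, 0, 0, 0])

```text
time: 22.98
position: [0.5538, 0.0052, 0.0337]
tcp_rot: [-0.0, 0.646, 0.764, -0.0]
contact_force: [-0.4, -0.0, 0.5]
gripper_width: -0.002
gripper_force: 0.0
```

Emit:
arm_command(targets=[0, 0, 0.01, 0, 0, 0, 0, 0, 0.01, 0, 0, 0])

```text
time: 23.15
position: [0.5537, 0.0052, 0.0317]
tcp_rot: [-0.0, 0.646, 0.764, -0.0]
contact_force: [-0.2, -0.1, -0.4]
gripper_width: 0.006
gripper_force: 0.0
```

Emit:
arm_command(targets=[0, 0, 0.008, 0, 0, 0, 0, 0, 0.008, 0, 0, 0])

```text
time: 23.32
position: [0.5539, 0.0052, 0.0304]
tcp_rot: [-0.0, 0.646, 0.764, -0.0]
contact_force: [1.0, -0.4, -0.1]
gripper_width: -0.001
gripper_force: 0.0
```

Emit:
arm_command(targets=[0, 0, 0.008, 0, 0, 0, 0, 0, 0.008, 0, 0, 0])

```text
time: 23.48
position: [0.5539, 0.0052, 0.0288]
tcp_rot: [-0.0, 0.646, 0.764, -0.0]
contact_force: [-1.0, -0.6, -0.0]
gripper_width: 0.003
gripper_force: 0.0
```

Emit:
arm_command(targets=[0, 0, 0.007, 0, 0, 0, 0, 0, 0.007, 0, 0, 0])

```text
time: 23.65
position: [0.5538, 0.0052, 0.0274]
tcp_rot: [-0.0, 0.646, 0.764, -0.0]
contact_force: [-0.7, 0.3, 0.1]
gripper_width: 0.002
gripper_force: 0.0
```

Emit:
arm_command(targets=[0, 0, 0.007, 0, 0, 0, 0, 0, 0.007, 0, 0, 0])

```text
time: 23.82
position: [0.5538, 0.0052, 0.026]
tcp_rot: [-0.0, 0.646, 0.764, -0.0]
contact_force: [0.1, -0.2, 0.7]
gripper_width: -0.001
gripper_force: 0.0
```

Emit:
arm_command(targets=[0, 0, 0.007, 0, 0, 0, 0, 0, 0.007, 0, 0, 0])

```text
time: 23.98
position: [0.554, 0.005, 0.0247]
tcp_rot: [0.0, 0.646, 0.764, -0.0]
contact_force: [-0.2, 0.1, -0.3]
gripper_width: 0.0
gripper_force: 0.0
```

```bash
python3 plan.py
```

```text
t 23.98 pos [0.554  0.005  0.0247] phi 0.1673 F [-0.2  0.1 -0.3] w 0.0 g 0.0 nose 0.011
```

Emit:
arm_command(targets=[0, 0, 0.007, 0, 0, 0, 0, 0, 0.007, 0, 0, 0])

```text
time: 24.15
position: [0.5541, 0.0046, 0.0238]
tcp_rot: [0.001, 0.646, 0.764, -0.0]
contact_force: [-1.0, -2.7, 4.2]
gripper_width: 0.002
gripper_force: 2.2
```

Emit:
arm_command(targets=[0, 0, 0.007, 0, 0, 0, 0, 0, 0.007, 0, 0, 0])

```text
time: 24.32
position: [0.5542, 0.0043, 0.0236]
tcp_rot: [0.001, 0.645, 0.764, -0.0]
contact_force: [-7.4, -3.3, 17.1]
gripper_width: 0.003
gripper_force: 8.4
```

Emit:
arm_command(targets=[0, 0, 0.007, 0, 0, 0, 0, 0, 0.007, 0, 0, 0])

```text
time: 24.48
position: [0.5544, 0.0043, 0.0235]
tcp_rot: [0.001, 0.645, 0.764, -0.0]
contact_force: [-12.2, -3.1, 30.3]
gripper_width: 0.002
gripper_force: 15.1
```

Emit:
arm_command(targets=[0, 0, -0.05, 0, 0, 0, 0, 0, -0.05, 0, 0, 0, -0.115, 0, -0.05, 0, 0, 0, -0.115, 0, -0.05, 0, 0, 0])

```text
time: 24.82
position: [0.5583, -0.0197, 0.0304]
tcp_rot: [0.001, 0.646, 0.763, 0.0]
contact_force: [0.9, 0.2, -0.3]
gripper_width: 0.0
gripper_force: 0.0
```

Emit:
arm_command(targets=[0, 0, 0.035, 0, 0, 0, 0, 0, 0.035, 0, 0, 0, 0, 0, 0.035, 0, 0, 0])

```text
time: 25.07
position: [0.5583, -0.0177, 0.0237]
tcp_rot: [0.001, 0.645, 0.764, 0.0]
contact_force: [-0.1, -4.5, 7.1]
gripper_width: 0.006
gripper_force: 3.5
```

Emit:
arm_command(targets=[0, 0, 0.007, 0, 0, 0, 0, 0, 0.007, 0, 0, 0])

```text
time: 25.23
position: [0.5584, -0.0178, 0.0236]
tcp_rot: [0.001, 0.645, 0.764, -0.0]
contact_force: [-5.4, -3.7, 20.5]
gripper_width: -0.0
gripper_force: 10.1
```

```bash
python3 plan.py
```

```text
t 25.23 pos [ 0.5584 -0.0178  0.0236] phi 0.1679 F [-5.4 -3.7 20.5] w -0.0 g 10.1 nose 0.011
```

Emit:
arm_command(targets=[0, 0, -0.05, 0, 0, 0, 0, 0, -0.05, 0, 0, 0, -0.11, 0, -0.05, 0, 0, 0, -0.11, 0, -0.05, 0, 0, 0])

```text
time: 25.57
position: [0.5617, -0.0409, 0.0316]
tcp_rot: [0.0, 0.646, 0.763, -0.0]
contact_force: [0.4, -1.1, -1.2]
gripper_width: 0.0
gripper_force: 0.0
```

Emit:
arm_command(targets=[0, 0, 0.04, 0, 0, 0, 0, 0, 0.04, 0, 0, 0, 0, 0, 0.04, 0, 0, 0])

```text
time: 25.82
position: [0.5617, -0.039, 0.0237]
tcp_rot: [0.001, 0.645, 0.764, 0.0]
contact_force: [1.1, -3.0, 4.9]
gripper_width: -0.003
gripper_force: 2.1
```

Emit:
arm_command(targets=[0, 0, -0.05, 0, 0, 0, 0, 0, -0.05, 0, 0, 0, -0.11, 0, -0.05, 0, 0, 0, -0.11, 0, -0.05, 0, 0, 0])

```text
time: 26.15
position: [0.5655, -0.0626, 0.0341]
tcp_rot: [0.0, 0.646, 0.763, -0.0]
contact_force: [-0.0, -1.2, 0.1]
gripper_width: 0.003
gripper_force: 0.0
```

Emit:
arm_command(targets=[0, 0, 0.045, 0, 0, 0, 0, 0, 0.045, 0, 0, 0, 0, 0, 0.045, 0, 0, 0])

```text
time: 26.4
position: [0.5645, -0.0601, 0.0243]
tcp_rot: [-0.001, 0.645, 0.764, -0.0]
contact_force: [0.5, 0.6, 0.4]
gripper_width: 0.001
gripper_force: 0.0
```

Emit:
arm_command(targets=[0, 0, -0.5, 0, 0, 0, 0, 0, -0.5, 0, 0, 0, 0, 0, -0.5, 0, 0, 0, 0, 0, -0.5, 0, 0, 0, 0, 0, -0.5, 0, 0, 0])

```text
time: 26.82
position: [0.5649, -0.0603, 0.1252]
tcp_rot: [0.0, 0.645, 0.764, 0.0]
contact_force: [-0.2, 0.1, -0.2]
gripper_width: 0.001
gripper_force: 0.0
```

All four tops are level: wedges 2, 3 and 4 touched at 23.7 mm, and wedge 1 is no higher. Handing in.

```bash
python3 -c "
from plant import r
print(r.sign_off())"
```

```text
the job is handed in; nothing more can be done
None
```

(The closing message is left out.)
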